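# Set the pouch guide to its spacer and hold it closed

## Robot

A 7-joint arm with a two-finger parallel gripper is mounted at the origin on the work surface. World frame = base frame: x ahead of the robot, y to its left, z up, the work surface at z = 0. Lengths are in m, angles in degrees, forces in N, time in s.
With the tool pointing down it reaches from about 0.4 to 0.875 m from the base axis. Payload 6.5 kg.
Tool frame: the origin (TCP) lies midway between the tips of the shut fingers; the grasp point (between the pads) lies r.grasp_offset behind it (r.grasp_offset is the distance from the TCP to the grasp point, in m); z points along the fingers, y is the direction in which the jaws open and shut (so a half turn about z gives the same grasp; the last joint's range is limited). The gripper opens to 85 mm and grips with 20 to 120 N. Pads are 22 mm wide; open, the fingers measure 114 mm over their backs; the gripper's body (76 mm by 85 mm) begins 54 mm behind the grasp point. The pads swing forward as they close: fully open they stand 13 mm farther back than shut.
Start: joints at [-78.335, 30.733, -0.252, 88.115, 0.149, 61.152, -4.079], TCP at [0.173, 0.626, 0.231] pointing down, gripper open.
Joint ranges: [-154.64, 154.64], [-21.42, 123.67], [-72.66, 72.17], [13.99, 137.28], [-74.86, 254.86], [10.95, 109.41], [-158.01, 158.01]. Speed limits (degrees/s): [136.94, 136.94, 180, 180, 180, 180, 180].

## Interface

Orientations are given as a 3x3 rotation matrix whose columns are the frame's x, y, z axes.
In Python, from workcell import monitor, snapshot, camera_params, close_job, r gives the robot as it stands.
- The arm moves only by the tool play_rows, never from a script. Its argument "series" is a list that holds one entry, the list of rows, each a list of 7 numbers: the gripper's target within -1 to 1 (fully open at 1, half-way at 0, shut at -1), then the shift along the world's x, y, z in units of 30 mm (1.0 is 30 mm), then the turn, a rotation vector about the world's x, y, z in units of 5 degrees (1.0 is 5 degrees). A call has 1 to 8 rows; each row is the pose to reach, as a shift and turn from the pose measured when the call began; what a row does not reach only later rows make up. A row lasts 1/12 s, in which the tool goes at most 41.7 mm and 7.16 degrees, less where a joint would pass 70% of its speed; a pose out of reach is approached as far as the arm can. A call with a gripper value outside its range is refused whole. The fingers move at their own pace and stop on an object; "grip_force" is the grip in N (left out, the last holds). Time passes only in rows, so rows that repeat a pose let the fingers close. It gives the time, the measured TCP pose, the force and the opening at its end, in the units of the state.
- monitor.sense(): the state, without advancing time (a new reading comes with each control period).
- snapshot(name): name is "scene" or "top" or "wrist"; returns (picture, depth): 420x560x3 uint8, red, green, blue; 420x560 float32, m along the optical axis (not along the pixel's ray), 0 where there is no reading.
- camera_params(name): a dict with "intrinsics" (3x3 intrinsics, pixels), "k1" (the pictures are not rectified: a ray, as slopes to the right and down, at radius r is drawn at 1 + k1 r^2 times it, then the intrinsics apply), "R" (3x3) and "t" (3): a world point X has camera coordinates R X + t. Camera axes: x right, y down, z forward; pixel columns grow to the right and rows downward; lengths in m; the calibration is good to about 2 mm. A picture is of the moment at which its call begins: read the wrist's pose just before it. camera_params takes no time and is no camera call; for the wrist camera it gives the pose at the moment of the call.
- close_job(): hands the job in, once; it reports no verdict.
The state is a dict: "time_s": time; "q": joint angles; "qd": joint speeds; "effort": joint torques, N m; "eef_pos": TCP position; "eef_rot": TCP orientation; "wrist_force": force on the tool from outside, world axes, zero at the start; "moment": the same for the moment, N m; "width": finger opening in m.
Only numpy, scipy, OpenCV 4.12 (cv2) and the standard library are available. Lean on these libraries where they do the work, as an engineer would, in place of code of your own. Each camera call takes 0.05 s, during which the arm holds its last target.

## Task

Two pouch guide units are screwed to the packing bench; work on the one whose gap between stop and white guide plate is wide enough for the black plastic spacer block, and do not disturb the guide of the narrow one or the other things on the bench. First take the locating pin from its rack and push it fully home through the hole in that unit's stop flange, then stand the spacer upright on the base in the middle of the gap, and then slide the guide plate up so that the spacer is pinched flush between guide plate and stop. Finish while still holding the guide pressed firmly (about 10 N) against the spacer, so that a colleague can tighten the clamp: do not let go at the end.

Things in the scene. Friction and masses are not known exactly. Their poses are not given: they have to be found in the camera images.
- unit_wide: the guide unit with the WIDE gap (30 to 36 mm at the start): dark steel base plate 160 x 76 x 16 mm, fixed (origin: centre of its underside; x along the unit towards its stop). Upright stop plate with inner face at x = +20 mm; facing it a white guide plate; both 10 mm thick, 60 mm wide (y), from 16 to 58 mm above the bench. Gap floor: 16 mm above the bench
- unit_narrow: the other guide unit, built the same, its gap only 12 to 18 mm at the start, so that the spacer does not enter: same base plate, origin and axes; its guide is to be left as it is
- hole_wide (a point): centre of the 14 mm hole through the stop flange of the wide unit, at the flange's top face (24 mm above the bench, x = +50 mm in the unit's frame; the flange is x = 30 to 70 mm, behind the stop plate); below the 8 mm flange the hole goes on, 13 mm wide, through the 16 mm base plate
- knob_wide (a point): middle of the steel knob on the wide unit's guide: 20 mm diameter, upright, 40 mm tall, from 36 to 76 mm above the bench, 26 mm behind (-x) the rear face of the guide plate, on a carriage 42 mm long, 44 mm wide, top 36 mm above the bench, fixed to the plate. To be gripped from above or pushed towards the stop.
- knob_narrow (a point): the same point on the narrow unit's guide, not to be moved more than 8 mm
- guide_wide (a joint): how far the wide unit's guide has slid towards its stop, m: the gap is 40 mm minus this value (with the stop at 0); friction about 1.5 N, so it stays where it is left; 0.016 = pinching the spacer
- stop_wide (a joint): how far the wide unit's stop has slid away from the guide, m: 0 at the start (holes aligned); slides at about 1 N, up to 0.020 when not pinned; with the pin in, about 4 mm of play
- pin_rack: grey plastic block 60 x 90 x 28 mm with two holes, fixed to the bench, holding the pin upright in its hole at y = +20 mm (the other hole is empty); origin: centre of its underside
- pin_knob (a point): middle of the 40 mm tall, 22 mm diameter steel knob of the locating pin (80 g). The knob's underside lies 20 mm below this point; in the rack it rests on the rack's top, 28 mm above the bench
- pin_tip (a point): lower end of the pin's shank: 10 mm diameter, 23 mm long below the knob, end chamfered; lies 43 mm below pin_knob
- spacer: the black plastic spacer (about 110 g), standing on the bench: lower block 24 mm (x) x 50 mm (y) x 44 mm tall, and on it a grip tab 24 mm (x) x 30 mm (y), 30 mm tall, flush with the block's x faces; 74 mm tall in all. Origin: centre of its underside; its 24 mm thickness (x) goes along the gap
- spacer_mid (a point): centre of the spacer, 37 mm above its underside, on its upright axis
- jar: bystander: glass jar with white cap, 52 mm diameter, 75 mm tall
- carton: bystander: cardboard carton 45 x 80 x 50 mm
- tin: bystander: flat aluminium tin, 60 mm diameter, 35 mm tall
- calculator: bystander: black pocket calculator 120 x 75 x 12 mm
- cup: bystander: steel cup, 72 mm diameter, 80 mm tall
Not all that is in view belongs to the job. Of the things that look like the part that bears pin_knob, the smallest one is meant.

How it is judged:
By the outcome, as a careful person would: the job done as asked, in the order asked, and still so for the second after the job is handed in, while the arm keeps its last pose, push and grip.
It also fails if it takes over 72 s, if anything falls off the work surface, if the arm or the gripper's body presses on something with over 40 N, if the wrist force passes 120 N, or if a joint passes its speed limit or range.

## Working session

There is one attempt and no reset: what is moved stays moved. The work goes in short steps, Python scripts to look and compute and a tool call to move; the robot and the scene stay as the last step left them, time stands still between calls to the robot, and variables do not carry over. Pictures are saved under pics/ and viewed, and the job is handed in when it is done.

Besides the shell and the picture viewer there is one more tool, called after ">>>" in YAML: its name, and indented under it one key for each argument. play_rows: Moves the arm, as the interface text tells. Its arguments: {"type":"object","properties":{"series":{"type":"array","items":{"type":"array","items":{"type":"array","items":{"type":"number"}}}},"grip_force":{"type":"number"}},"required":["series"]}

```bash
mkdir -p pics
python3 - <<'E'
from workcell import monitor, snapshot, camera_params, r
import numpy as np, cv2
print(r.grasp_offset); s=monitor.sense()
for k in s: print(k, np.round(s[k],3).tolist())
for n in ["scene","top","wrist"]:
    p=camera_params(n); print(n,p)
    im,d=snapshot(n); cv2.imwrite(f"pics/{n}0.png",im[:,:,::-1]); np.savez(f"{n}0.npz",im=im,d=d,R=p["R"],t=p["t"],K=p["intrinsics"],k1=p["k1"])
E
ls
```

```text
0.0187
time_s 0.0
q [-78.336, 30.778, -0.253, 88.172, 0.148, 61.152, -4.079]
qd [-0.007, -0.084, 0.022, 0.027, -0.042, -0.027, -0.015]
effort [-0.0, -58.339, 1.048, -25.911, 0.012, 0.009, 0.0]
eef_pos [0.173, 0.626, 0.23]
eef_rot [[-0.964, 0.266, -0.0], [0.266, 0.964, -0.002], [-0.0, -0.002, -1.0]]
wrist_force [0.383, -0.003, 0.329]
moment [0.054, 0.027, -0.058]
width 0.085
scene {'intrinsics': array([[403.25126154,   0.        , 283.87811989],
       [  0.        , 403.25126154, 203.5375406 ],
       [  0.        ,   0.        ,   1.        ]]), 'k1': -0.02514226608792533, 'R': array([[ 0.70213728,  0.71177054, -0.01964525],
       [ 0.39227788, -0.40969962, -0.82356802],
       [-0.5942401 ,  0.57055141, -0.56687722]]), 't': array([-0.42589963, -0.14687887,  1.37189897])}
top {'intrinsics': array([[484.73243386,   0.        , 282.5865734 ],
       [  0.        , 484.73243386, 209.79350194],
       [  0.        ,   0.        ,   1.        ]]), 'k1': -0.13706099568062957, 'R': array([[ 0.02405719, -0.99944964,  0.0228399 ],
       [-0.98627931, -0.02746022, -0.16278532],
       [ 0.16332292, -0.01861036, -0.98639712]]), 't': array([0.01411035, 0.55679209, 1.36077831])}
wrist {'intrinsics': array([[376.54723263,   0.        , 280.2554812 ],
       [  0.        , 376.54723263, 215.78857499],
       [  0.        ,   0.        ,   1.        ]]), 'k1': -0.02754496588883871, 'R': array([[ 0.26594218,  0.96398787, -0.00146414],
       [ 0.92495163, -0.25474454,  0.28208103],
       [ 0.2715497 , -0.0763715 , -0.95938947]]), 't': array([-0.64945794, -0.03775722,  0.37832924])}
pics
scene0.npz
top0.npz
wrist0.npz
```

View pics/top0.png

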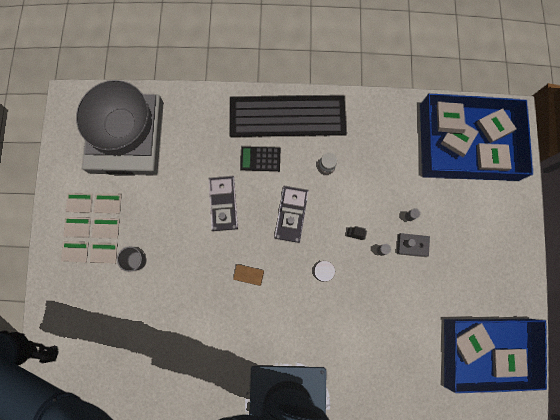

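View pics/scene0.png

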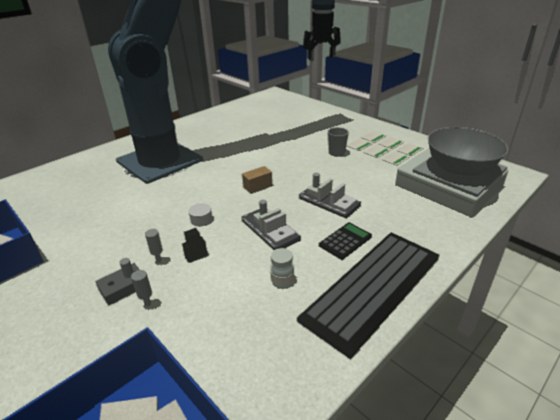

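View pics/wrist0.png

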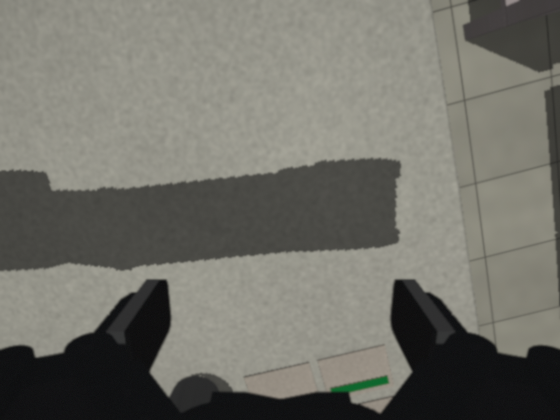

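Run:
```python
import numpy as np, cv2
z=np.load("top0.npz");im=z["im"][:,:,::-1]
a=cv2.resize(im[165:255,190:330],None,fx=5.6,fy=5.6,interpolation=cv2.INTER_CUBIC)
b=cv2.resize(im[195:270,335:440],None,fx=7,fy=7,interpolation=cv2.INTER_CUBIC)
cv2.imwrite("pics/c1.png",a);cv2.imwrite("pics/c2.png",b)
z=np.load("scene0.npz");im=z["im"][:,:,::-1]
cv2.imwrite("pics/c3.png",cv2.resize(im[165:315,85:365],None,fx=2.8,fy=2.8,interpolation=cv2.INTER_CUBIC))
```

```text
(no output)
```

View pics/c1.png

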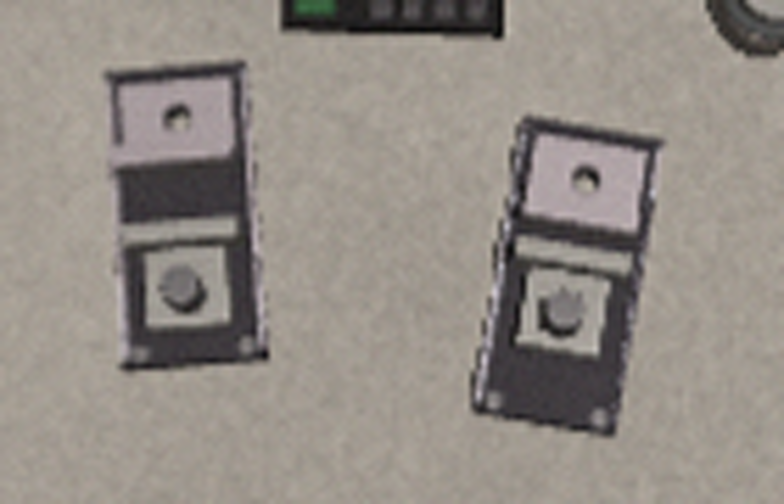

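View pics/c2.png

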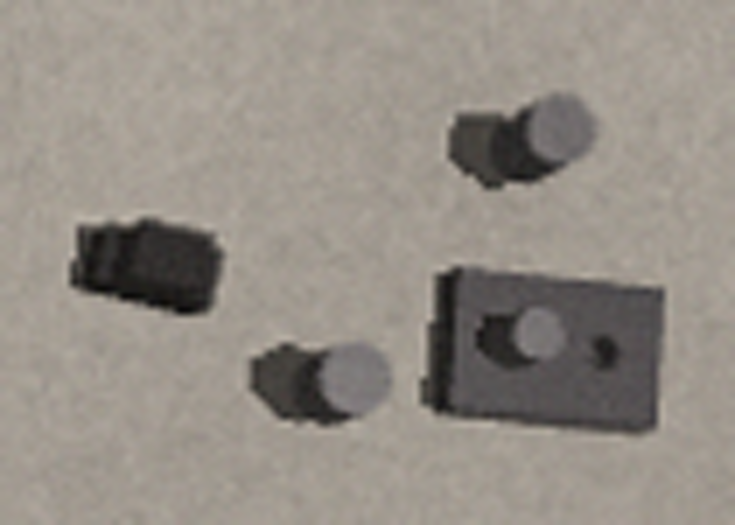

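View pics/c3.png

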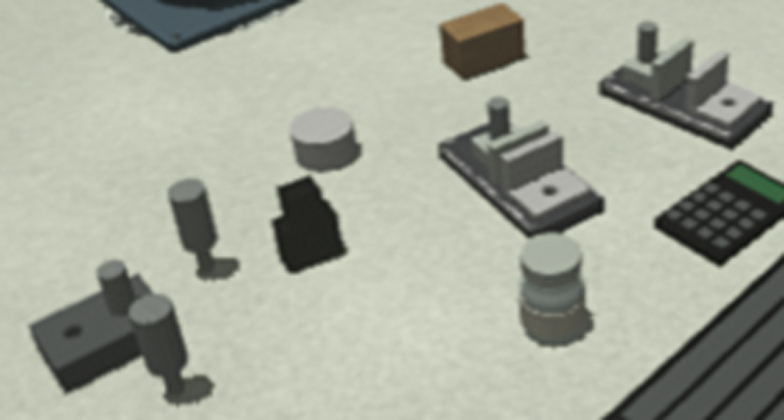

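```bash
cat > h.py <<'E'
import numpy as np, cv2
from workcell import monitor, snapshot, camera_params, r
def grab(n,tag):
    p=camera_params(n); im,d=snapshot(n)
    cv2.imwrite(f"pics/{tag}.png",im[:,:,::-1]); np.savez(f"{tag}.npz",im=im,d=d,R=p["R"],t=p["t"],K=p["intrinsics"],k1=p["k1"])
    return np.load(f"{tag}.npz")
def rays(z,uv):
    uv=np.asarray(uv,float).reshape(-1,1,2)
    return cv2.undistortPoints(uv,z["K"],np.array([float(z["k1"]),0,0,0])).reshape(-1,2)
def onplane(z,uv,h):
    s=rays(z,uv); R,t=z["R"],z["t"]; C=-R.T@t
    d=np.c_[s,np.ones(len(s))]@R
    return C+d*((h-C[2])/d[:,2])[:,None]
def cloud(z):
    H,W=z["d"].shape; u,v=np.meshgrid(np.arange(W),np.arange(H))
    s=rays(z,np.c_[u.ravel(),v.ravel()]); d=z["d"].ravel()
    X=(np.c_[s,np.ones(len(s))]*d[:,None]-z["t"])@z["R"]
    X[d==0]=np.nan
    return X.reshape(H,W,3)
def proj(z,X):
    rv,_=cv2.Rodrigues(z["R"]); p,_=cv2.projectPoints(np.asarray(X,float).reshape(-1,1,3),rv,z["t"],z["K"],np.array([float(z["k1"]),0,0,0,0])[:4]); return p.reshape(-1,2)
def st():
    s=monitor.sense(); print({k:np.round(s[k],4).tolist() for k in ("time_s","q","eef_pos","eef_rot","wrist_force","width")}); return s
E
python3 - <<'E'
from h import *
z=np.load("top0.npz");X=cloud(z);h=X[:,:,2]
m=((h>0.01)&(h<0.2)).astype(np.uint8); m[:160]=0; m[290:]=0; m[:,:190]=0; m[:,445:]=0
n,l,s,c=cv2.connectedComponentsWithStats(m)
for i in range(1,n):
    if s[i,4]<20: continue
    P=X[l==i]; print(s[i,:].tolist(),np.round(c[i]),"med",np.round(np.median(P,0),3),"min",np.round(P.min(0),3),"max",np.round(P.max(0),3))
print("bench",np.nanmedian(h[280:300,250:400]))
def kp(name,u,v,hh): print(name,np.round(onplane(z,[[u,v]],hh)[0],4), "depth z",h[v-1:v+2,u-1:u+2].round(3).tolist())
kp("pinknob top",412,242,.068)
kp("hole wide",221.5.__int__(),186,.024); kp("knobW",223,216,.076); 
for a,hh in (((190+115/5.6,165+72/5.6),.016),((190+243/5.6,165+65/5.6),.016),((190+265/5.6,165+355/5.6),.016),((190+125/5.6,165+366/5.6),.016)): print(np.round(onplane(z,[a],hh)[0],4))
E
```

```text
[240, 160, 40, 11, 330] [260. 165.] med [0.697 0.1   0.013] min [0.681 0.042 0.01 ] max [0.714 0.16  0.021]
[318, 160, 19, 14, 221] [327. 166.] med [ 0.688 -0.097  0.064] min [ 0.675 -0.127  0.012] max [ 0.711 -0.075  0.084]
[422, 160, 23, 18, 273] [431. 170.] med [ 0.681 -0.402  0.051] min [ 0.676 -0.467  0.01 ] max [ 0.728 -0.396  0.095]
[208, 176, 30, 55, 1362] [222. 203.] med [0.577 0.204 0.021] min [0.495 0.161 0.01 ] max [0.661 0.254 0.084]
[274, 186, 35, 56, 1376] [291. 214.] med [0.547 0.004 0.021] min [ 0.469 -0.046  0.01 ] max [0.634 0.051 0.082]
[405, 208, 16, 13, 148] [412. 214.] med [ 0.548 -0.343  0.085] min [ 0.535 -0.364  0.033] max [ 0.566 -0.333  0.093]
[347, 226, 20, 14, 204] [357. 232.] med [ 0.494 -0.186  0.061] min [ 0.48  -0.216  0.01 ] max [ 0.513 -0.164  0.082]
[397, 233, 33, 24, 649] [413. 245.] med [ 0.465 -0.358  0.028] min [ 0.433 -0.41   0.01 ] max [ 0.5   -0.315  0.075]
[377, 244, 14, 12, 131] [383. 249.] med [ 0.445 -0.257  0.085] min [ 0.432 -0.277  0.033] max [ 0.46  -0.245  0.094]
[314, 261, 21, 21, 352] [324. 271.] med [ 0.383 -0.095  0.035] min [ 0.354 -0.124  0.013] max [ 0.412 -0.066  0.042]
[233, 264, 31, 22, 458] [248. 274.] med [0.367 0.122 0.05 ] min [0.338 0.08  0.015] max [0.396 0.164 0.059]
bench 0.00016766341761600783
pinknob top [ 0.4692 -0.3447  0.068 ] depth z [[0.067, 0.064, 0.075], [0.063, 0.073, 0.069], [0.072, 0.067, 0.065]]
hole wide [0.6263 0.2127 0.024 ] depth z [[0.007, 0.002, 0.003], [0.004, 0.001, 0.001], [0.001, -0.002, -0.002]]
knobW [0.5287 0.1973 0.076 ] depth z [[0.082, 0.076, 0.076], [0.074, 0.08, 0.076], [0.074, 0.08, 0.081]]
[0.6521 0.2462 0.016 ]
[0.6577 0.1778 0.016 ]
[0.502  0.1598 0.016 ]
[0.4941 0.2332 0.016 ]
```

>>> play_rows:
  series:
    - [[1,1.3,-1.3,0,0,0,1],[1,2.6,-2.6,0,0,0,2],[1,3.8,-4,0,0,0,3],[1,5,-5.4,0,0,0,4.1],[1,6.2,-7,0,0,0,4.1],[1,7.5,-8.5,0,0,0,4.1],[1,9,-10.5,0,0,0,4.1],[1,9,-11.5,0,0,0,4.1]]

```text
time_s: 0.82
eef_pos: [0.3892, 0.3707, 0.2306]
eef_rot: [[-0.996, -0.088, 0.001], [-0.088, 0.996, -0.001], [-0.001, -0.001, -1.0]]
wrist_force: [0.6, -0.2, -0.5]
width: 0.0854
```

>>> play_rows:
  series:
    - [[1,1,-1.5,0,0,0,0],[1,2,-3,0,0,0,0],[1,2.5,-4.5,0,0,0,0],[1,2.5,-5.6,0,0,0,0],[1,2.5,-5.6,0,0,0,0],[1,2.5,-5.6,0,0,0,0],[1,2.5,-5.6,0,0,0,0]]

```text
time_s: 1.4
eef_pos: [0.4644, 0.2014, 0.2306]
eef_rot: [[-0.996, -0.084, 0.001], [-0.084, 0.996, -0.001], [-0.0, -0.001, -1.0]]
wrist_force: [-0.1, 1.7, 0.4]
width: 0.0854
```

Run:
```python
from h import *
st(); z=grab("wrist","w1")
```

```text
{'time_s': 1.4, 'q': [-31.9483, 16.7244, 4.0381, 109.9162, -1.3575, 53.407, 67.5657], 'eef_pos': [0.4644, 0.2014, 0.2306], 'eef_rot': [[-0.9964, -0.0843, 0.0006], [-0.0843, 0.9964, -0.0011], [-0.0005, -0.0011, -1.0]], 'wrist_force': [-0.0841, 1.6548, 0.4256], 'width': 0.0854}
```

View pics/w1.png

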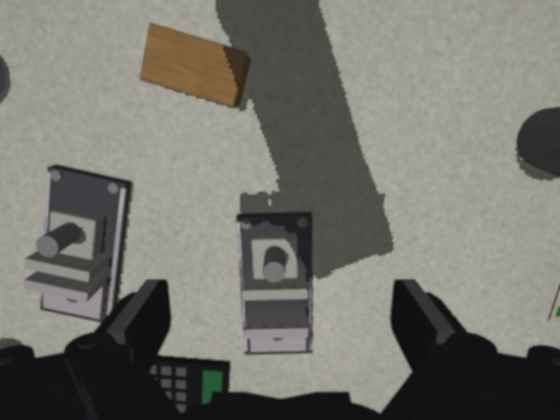

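>>> play_rows:
  series:
    - [[1,1.3,0,0,0,0,0.2],[1,2.6,0,0,0,0,0.2],[1,4,0,0,0,0,0.2],[1,4.5,0,0,0,0,0.2],[1,4.5,0,0,0,0,0.2],[1,4.5,0,0,0,0,0.2],[1,4.5,0,0,0,0,0.2]]

```text
time_s: 2.03
eef_pos: [0.5975, 0.205, 0.2301]
eef_rot: [[-0.994, -0.107, -0.001], [-0.107, 0.994, 0.0], [0.001, 0.0, -1.0]]
wrist_force: [-0.6, 0.7, -0.1]
width: 0.0855
```

Run:
```python
from h import *
st(); z=grab("wrist","w2")
im=z["im"][:,:,::-1]
cv2.imwrite("pics/w2c.png",cv2.resize(im[50:280,180:400],None,fx=2.6,fy=2.6,interpolation=cv2.INTER_CUBIC))
```

```text
{'time_s': 2.0333, 'q': [-26.7737, 29.0273, 5.336, 91.383, -3.0259, 59.7875, 75.5747], 'eef_pos': [0.5975, 0.205, 0.2301], 'eef_rot': [[-0.9942, -0.1072, -0.0011], [-0.1072, 0.9942, 0.0001], [0.0011, 0.0002, -1.0]], 'wrist_force': [-0.6486, 0.6875, -0.0989], 'width': 0.0855}
```

View pics/w2c.png

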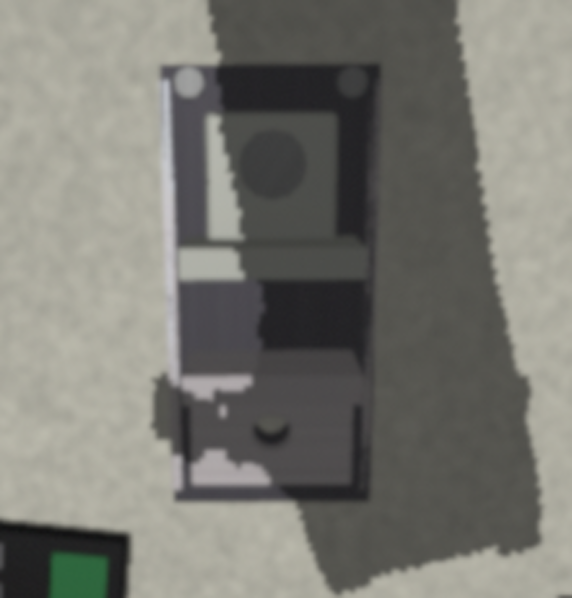

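Run:
```python
from h import *
z=np.load("w2.npz")
f=lambda a,h: onplane(z,np.array(a,float)/2.6+[180,50]-0.3,h)
c=f([(163,66),(379,66),(369,499),(176,499)],.016); print(c.round(4)); print("ctr",c.mean(0).round(4))
for a,b in ((0,3),(1,2)): d=c[b]-c[a]; print(np.degrees(np.arctan2(d[1],d[0])),np.hypot(*d[:2]))
d=c[0]-c[1]; print(np.degrees(np.arctan2(-d[0],d[1])), np.hypot(*d[:2])); d=c[3]-c[2];print(np.degrees(np.arctan2(-d[0],d[1])),np.hypot(*d[:2]))
print("hole",f([(271,429)],.024).round(4)); print("knob",f([(272,165)],.076).round(4))
print("plate guide top edges", f([(180,248),(365,248),(180,280),(368,280)],.058).round(4))
print("flange",f([(190,487),(351,487)],.024).round(4),"stop top", f([(184,352),(356,352),(184,375),(360,375)],.058).round(4))
X=cloud(z); 
for v in range(60,250,8): print(v, X[v,260:300:8,2].round(3), X[v,284].round(3))
```

```text
[[0.5045 0.1611 0.016 ]
 [0.4965 0.2348 0.016 ]
 [0.6534 0.2531 0.016 ]
 [0.6614 0.1788 0.016 ]]
ctr [0.5789 0.2069 0.016 ]
6.438772477154468 0.1578864463984252
6.6586209976060164 0.15793853027639965
-173.79985418387218 0.07412336994458797
-173.83696038803504 0.0747296138107686
hole [[0.6271 0.2119 0.024 ]]
knob [[0.5322 0.2011 0.076 ]]
plate guide top edges [[0.561  0.1751 0.058 ]
 [0.5547 0.2335 0.058 ]
 [0.5711 0.176  0.058 ]
 [0.5646 0.2359 0.058 ]]
flange [[0.653  0.1841 0.024 ]
 [0.6465 0.2444 0.024 ]] stop top [[0.5944 0.1793 0.058 ]
 [0.5883 0.2352 0.058 ]
 [0.602  0.18   0.058 ]
 [0.5958 0.2376 0.058 ]]
60 [-0.002 -0.001 -0.001 -0.001  0.001] [ 0.486  0.197 -0.001]
68 [-0.001 -0.001    nan -0.     0.001] [ 0.493  0.197 -0.   ]
76 [0.015 0.017 0.016 0.016 0.015] [0.501 0.198 0.016]
84 [0.015 0.017 0.015 0.015 0.016] [0.508 0.199 0.015]
92 [0.016 0.014 0.015 0.014 0.016] [0.515 0.2   0.014]
100 [0.036 0.036 0.037 0.075 0.036] [0.523 0.2   0.075]
108 [0.036 0.035 0.077 0.075 0.076] [0.528 0.2   0.075]
116 [0.034 0.035 0.075 0.076 0.075] [0.534 0.201 0.076]
124 [0.034 0.035 0.03
[... 190 characters left out ...]
0.204 0.058]
156 [0.057 0.058 0.057 0.057 0.056] [0.567 0.205 0.057]
164 [0.016 0.015 0.015 0.015 0.016] [0.58  0.207 0.015]
172 [0.016 0.014 0.015 0.015 0.014] [0.587 0.208 0.015]
180 [0.016 0.014 0.014 0.015 0.015] [0.595 0.209 0.015]
188 [0.033 0.033 0.033 0.035 0.034] [0.599 0.209 0.035]
196 [0.056 0.057 0.058 0.058 0.058] [0.601 0.209 0.058]
204 [0.058 0.057 0.057 0.058 0.056] [0.608 0.209 0.058]
212 [ 0.024  0.023  0.023 -0.001  0.024] [ 0.631  0.213 -0.001]
220 [0.022 0.024 0.024 0.015 0.024] [0.635 0.213 0.015]
228 [0.022 0.023 0.023 0.023 0.024] [0.641 0.213 0.023]
236 [0.016 0.014 0.015 0.016 0.015] [0.652 0.215 0.016]
244 [ 0.    -0.002 -0.001 -0.002 -0.   ] [ 0.667  0.217 -0.002]
```

>>> play_rows:
  series:
    - [[0.2,-0.4,-1.3,0,0,0,0],[0.2,-0.8,-2.6,0,0,0,0],[0.2,-1.2,-3.9,0,0,0,0],[0.2,-1.5,-5.2,0,0,0,0],[0.2,-1.8,-6.5,0,0,0,0],[0.2,-2.2,-7.8,0,0,0,0],[0.2,-2.6,-9.1,0,0,0,0],[0.2,-3,-10.4,0,0,0,0]]

```text
time_s: 2.75
eef_pos: [0.5059, -0.1077, 0.2308]
eef_rot: [[-0.994, -0.109, -0.0], [-0.109, 0.994, 0.001], [0.0, 0.001, -1.0]]
wrist_force: [1.3, -0.6, 0.5]
width: 0.0511
```

>>> play_rows:
  series:
    - [[0.2,-0.4,-1.3,0,0,0,0],[0.2,-0.8,-2.6,0,0,0,0],[0.2,-1.2,-3.9,0,0,0,0],[0.2,-1.6,-5.2,0,0,0,0],[0.2,-2,-6.5,0,0,0,0],[0.2,-2.2,-7.9,0,0,0,0],[0.2,-2.2,-7.9,0,0,0,0],[0.2,-2.2,-7.9,0,0,0,0]]

```text
time_s: 3.42
eef_pos: [0.4385, -0.3462, 0.2311]
eef_rot: [[-0.994, -0.105, -0.0], [-0.105, 0.994, 0.0], [0.0, 0.0, -1.0]]
wrist_force: [0.5, 0.7, -1.3]
width: 0.0517
```

Run:
```python
from h import *
st(); z=grab("wrist","w3")
```

```text
{'time_s': 3.4167, 'q': [20.7987, 22.2581, 16.5675, 103.0427, -7.511, 55.7832, 136.4513], 'eef_pos': [0.4385, -0.3462, 0.2311], 'eef_rot': [[-0.9945, -0.1048, -0.0002], [-0.1048, 0.9945, 0.0002], [0.0001, 0.0002, -1.0]], 'wrist_force': [0.5336, 0.7304, -1.2802], 'width': 0.0517}
```

View pics/w3.png

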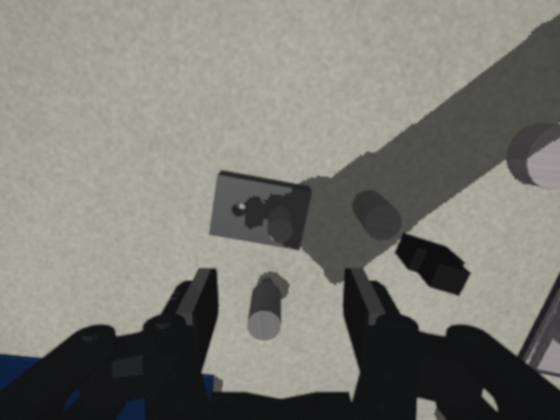

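Run:
```python
from h import *
z=np.load("w3.npz")
im=z["im"][:,:,::-1]
g=cv2.convertScaleAbs(im,alpha=1.8)
cv2.imwrite("pics/w3c.png",cv2.resize(g[160:260,200:320],None,fx=6,fy=6,interpolation=cv2.INTER_CUBIC))
cv2.imwrite("pics/w3d.png",cv2.resize(g[220:310,380:480],None,fx=6,fy=6,interpolation=cv2.INTER_CUBIC))
X=cloud(z)
def comp(m,sub):
    n,l,s,c=cv2.connectedComponentsWithStats(m.astype(np.uint8))
    for i in range(1,n):
        if s[i,4]>60: P=X[l==i]; print(sub,s[i].tolist(),c[i].round(1),np.median(P,0).round(4),"mid",((P.min(0)+P.max(0))/2).round(4),cv2.minAreaRect(P[:,:2].astype(np.float32)*1000))
h=X[:,:,2].copy(); h[:, :190]=0; h[320:]=0
m=(h>.063)&(h<.08); comp(m,"top")
m=(h>.02)&(h<.034); comp(m,"rack")
m=(h>.039)&(h<.05); comp(m,"44")
```

```text
top [359, 198, 32, 27, 231] [369.7 206.7] [ 0.4388 -0.2731  0.0718] mid [ 0.4447 -0.2663  0.0715] ((441.8193664550781, -269.10662841796875), (11.002967834472656, 29.014198303222656), 44.75754928588867)
top [268, 217, 25, 25, 501] [279.8 229.1] [ 0.4695 -0.3433  0.0673] mid [ 0.4695 -0.3431  0.0662] ((469.5622863769531, -343.06201171875), (21.36419105529785, 20.676025390625), 6.322499752044678)
top [425, 259, 46, 38, 1096] [447.  277.1] [ 0.4964 -0.1926  0.0732] mid [ 0.4983 -0.1906  0.0694] ((498.2476806640625, -190.47335815429688), (31.056814193725586, 25.42836570739746), 78.40032196044922)
top [249, 297, 32, 21, 291] [265.1 304.7] [ 0.5397 -0.3491  0.0717] mid [ 0.5426 -0.3489  0.0715] ((542.4434814453125, -349.04693603515625), (10.872523307800293, 28.220304489135742), 1.4858421087265015)
rack [517, 124, 43, 63, 625] [529.9 151.6] [ 0.3836 -0.1224  0.0274] mid [ 0.3851 -0.1133  0.027 ] ((383.7934265136719, -114.8828125), (24.123912811279297, 58.36280059814453), 83.8851547241211)
rack [209, 173, 103, 77, 5009] [256.8 209.4] [ 0.4627 -0.3678  0.0273] mid [ 0.4682 -0.3631  0.027 ] ((4
[... 394 characters left out ...]
4] ((441.7254638671875, -269.2674560546875), (10.463930130004883, 28.67947769165039), 45.16664505004883)
44 [268, 209, 24, 13, 79] [279.7 213.2] [ 0.4607 -0.3441  0.0447] mid [ 0.4641 -0.3437  0.0445] ((463.2862854003906, -344.4619140625), (7.987804889678955, 21.14475440979004), 11.008667945861816)
44 [406, 246, 59, 30, 518] [423.8 258.8] [ 0.4912 -0.2071  0.0436] mid [ 0.4941 -0.1905  0.0445] ((498.0422668457031, -190.81320190429688), (50.636051177978516, 25.124448776245117), 78.23052215576172)
44 [251, 285, 30, 16, 158] [266.4 290.4] [ 0.5395 -0.3489  0.0446] mid [ 0.5424 -0.3489  0.0445] ((542.1580810546875, -349.0770263671875), (10.562849044799805, 28.11492919921875), 1.9233428239822388)
```

View pics/w3c.png

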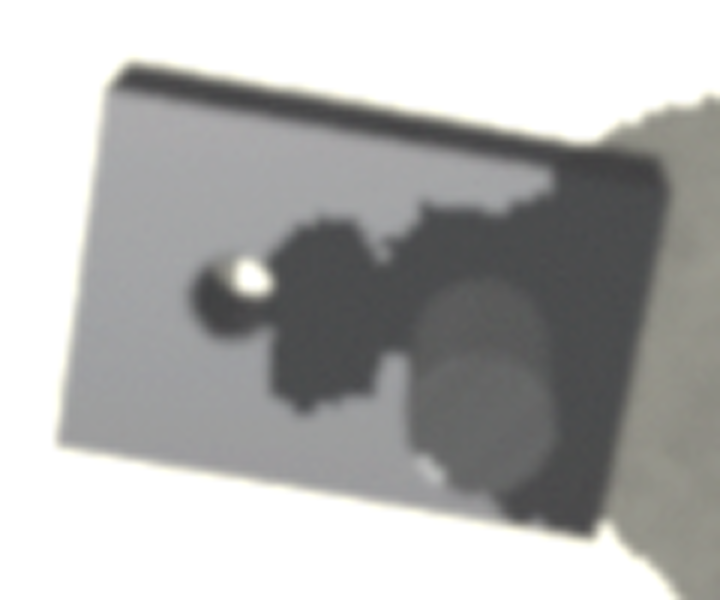

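View pics/w3d.png

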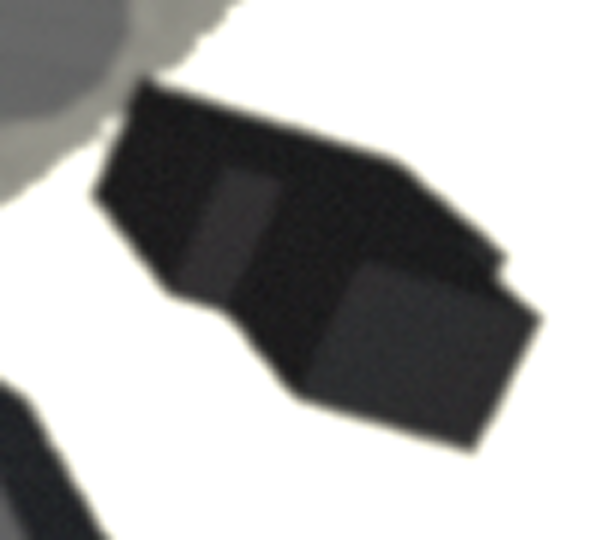

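>>> play_rows:
  series:
    - [[0.2,0.6,0.1,-0.5,0,0,0],[0.2,1.04,0.1,-1.7,0,0,0],[0.2,1.04,0.1,-3,0,0,0],[0.2,1.04,0.1,-4.2,0,0,0],[0.2,1.04,0.1,-5,0,0,0],[0.2,1.04,0.1,-5.2,0,0,0],[0.2,1.04,0.1,-5.2,0,0,0]]

```text
time_s: 4.05
eef_pos: [0.4705, -0.3379, 0.0735]
eef_rot: [[-0.994, -0.111, -0.003], [-0.111, 0.994, 0.005], [0.002, 0.005, -1.0]]
wrist_force: [-0.3, 0.8, 1.0]
width: 0.0515
```

>>> play_rows:
  series:
    - [[0.2,0,-0.18,0,0,0,0],[0.2,0,-0.18,-0.4,0,0,0],[0.2,0,-0.18,-0.8,0,0,0],[0.2,0,-0.18,-1.2,0,0,0],[0.2,0,-0.18,-1.23,0,0,0],[0.2,0,-0.18,-1.23,0,0,0]]

```text
time_s: 4.55
eef_pos: [0.4698, -0.3428, 0.0356]
eef_rot: [[-0.994, -0.111, -0.005], [-0.111, 0.994, 0.006], [0.004, 0.006, -1.0]]
wrist_force: [0.4, 0.6, 0.6]
width: 0.0512
```

Run:
```python
from h import *
st(); z=grab("wrist","w4")
```

```text
{'time_s': 4.55, 'q': [23.2722, 40.5733, 11.5238, 105.2057, -13.0609, 35.9122, 139.1412], 'eef_pos': [0.4698, -0.3428, 0.0356], 'eef_rot': [[-0.9938, -0.111, -0.0045], [-0.111, 0.9938, 0.006], [0.0038, 0.0064, -1.0]], 'wrist_force': [0.3581, 0.643, 0.6022], 'width': 0.0512}
```

View pics/w4.png

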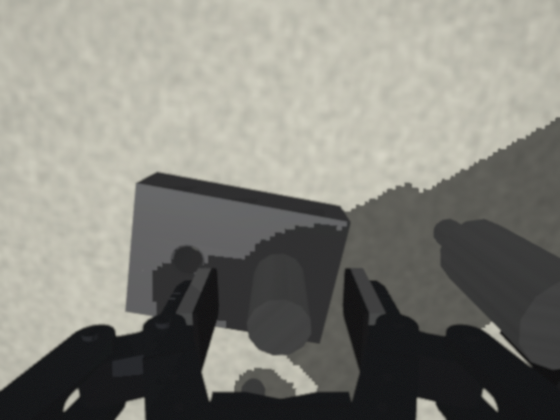

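>>> play_rows:
  series:
    - [[-1,0,0,0,0,0,0],[-1,0,0,0,0,0,0],[-1,0,0,0,0,0,0],[-1,0,0,0,0,0,0],[-1,0,0,0,0,0,0],[-1,0,0,0,0,0,0],[-1,0,0,0,0,0,0]]
  grip_force: 50

```text
time_s: 5.18
eef_pos: [0.4706, -0.3435, 0.0368]
eef_rot: [[-0.994, -0.111, -0.003], [-0.111, 0.994, 0.005], [0.002, 0.005, -1.0]]
wrist_force: [-0.9, 0.7, 6.2]
width: 0.0209
```

>>> play_rows:
  series:
    - [[-1,0,0,0.5,0,0,0],[-1,0,0,1.2,0,0,0],[-1,0,0,2.2,0,0,0],[-1,0,0,3.3,0,0,0],[-1,0,0,4.3,0,0,0],[-1,0,0,4.5,0,0,0],[-1,0,0,4.5,0,0,0]]

```text
time_s: 5.77
eef_pos: [0.4719, -0.3444, 0.174]
eef_rot: [[-0.994, -0.111, 0.001], [-0.111, 0.994, 0.002], [-0.002, 0.002, -1.0]]
wrist_force: [-0.7, 0.0, -0.9]
width: 0.0208
```

Run:
```python
from h import *
st(); z=grab("wrist","w5")
```

```text
{'time_s': 5.7667, 'q': [20.4727, 28.7387, 15.1819, 102.0037, -9.5939, 50.5233, 136.3567], 'eef_pos': [0.4719, -0.3444, 0.174], 'eef_rot': [[-0.9938, -0.1109, 0.0013], [-0.1109, 0.9938, 0.0025], [-0.0015, 0.0023, -1.0]], 'wrist_force': [-0.6773, 0.0146, -0.9397], 'width': 0.0208}
```

View pics/w5.png

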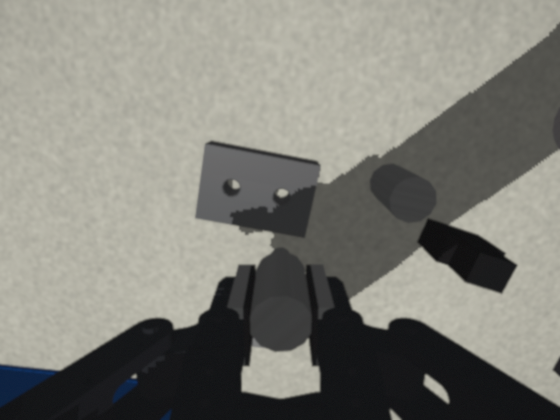

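Run:
```python
from h import *
z=np.load("w5.npz")
g=cv2.convertScaleAbs(z["im"][:,:,::-1],alpha=2)
cv2.imwrite("pics/w5c.png",cv2.resize(g[230:370,210:350],None,fx=5,fy=5,interpolation=cv2.INTER_CUBIC))
X=cloud(z); m=(X[240:360,240:330,2]>.197)&(X[240:360,240:330,2]<.215)
m8=m.astype(np.uint8); n,l,s,c=cv2.connectedComponentsWithStats(m8); print(s[1:],c[1:]+[240,240])
print(X[250:355:6,281].round(4))
print(onplane(z,[[281,325],[282,324]],.205))
```

```text
[[   0   45   90   75 5038]
 [  11   46    1    1    1]
 [  70   46    1    1    1]] [[282.42377928 318.40333466]
 [251.         286.        ]
 [310.         286.        ]]
[[ 0.4671 -0.3445  0.1491]
 [ 0.4613 -0.3452  0.1704]
 [ 0.4614 -0.3453  0.1766]
 [ 0.4614 -0.3453  0.1824]
 [ 0.4614 -0.3453  0.1877]
 [ 0.4615 -0.3453  0.1926]
 [ 0.4613 -0.3454  0.1976]
 [ 0.4613 -0.3454  0.202 ]
 [ 0.4619 -0.3453  0.205 ]
 [ 0.4641 -0.3451  0.2049]
 [ 0.4662 -0.3449  0.2052]
 [ 0.4681 -0.3447  0.2058]
 [ 0.4714 -0.3443  0.2042]
 [ 0.4735 -0.344   0.2045]
 [ 0.4764 -0.3437  0.2037]
 [ 0.4778 -0.3436  0.2051]
 [ 0.4802 -0.3433  0.2051]
 [ 0.6339 -0.3249 -0.0014]]
[[ 0.47200929 -0.34420717  0.205     ]
 [ 0.47158857 -0.3439154   0.205     ]]
```

View pics/w5c.png

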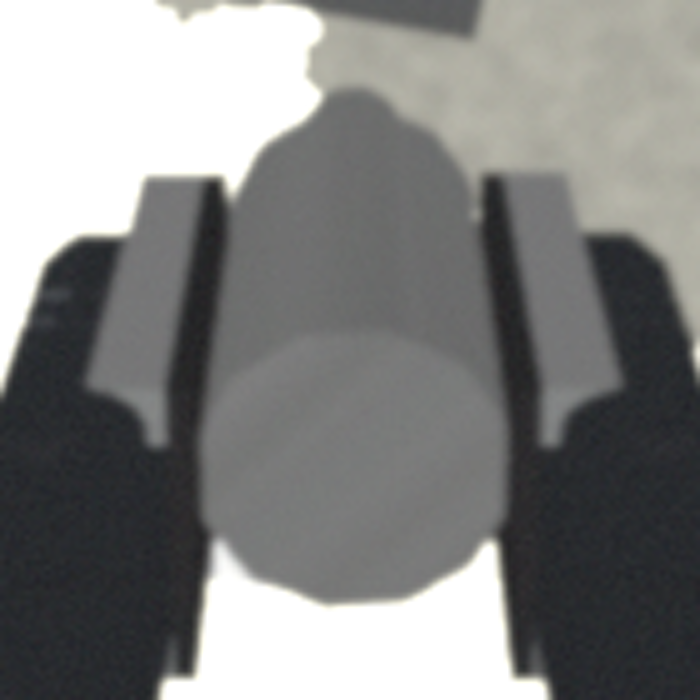

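>>> play_rows:
  series:
    - [[-1,0.4,1.2,0,0,0,0],[-1,0.8,2.4,0,0,0,0],[-1,1.2,3.6,0,0,0,0],[-1,1.5,4.8,0,0,0,0],[-1,1.8,6,0,0,0,0],[-1,2.1,7.2,0,0,0,0],[-1,2.4,8.4,0,0,0,0],[-1,2.7,9.6,0,0,0,0]]

```text
time_s: 6.48
eef_pos: [0.5504, -0.0534, 0.1699]
eef_rot: [[-0.994, -0.111, -0.005], [-0.111, 0.994, 0.004], [0.005, 0.005, -1.0]]
wrist_force: [0.7, -1.0, 0.3]
width: 0.021
```

Run:
```python
from h import *
s=st(); print((np.array([.6283,.2122,.174])-s["eef_pos"])/.03)
```

```text
{'time_s': 6.4833, 'q': [-8.2914, 26.1763, 12.073, 106.4097, -7.3991, 48.4807, 103.9029], 'eef_pos': [0.5504, -0.0534, 0.1699], 'eef_rot': [[-0.9938, -0.1111, -0.0055], [-0.1111, 0.9938, 0.0044], [0.0049, 0.005, -1.0]], 'wrist_force': [0.7052, -0.9758, 0.2693], 'width': 0.021}
[2.59581545 8.85472526 0.13801395]
```

>>> play_rows:
  series:
    - [[-1,0.4,1.2,0,0,0,0],[-1,0.8,2.4,0,0,0,0],[-1,1.2,3.6,0,0,0,0],[-1,1.5,4.8,0,0,0,0],[-1,1.8,6,0,0,0,0],[-1,2.1,7.2,0,0,0,0],[-1,2.4,8.4,0,0,0,0],[-1,2.6,8.85,0,0,0,0]]

```text
time_s: 7.15
eef_pos: [0.6263, 0.2197, 0.1669]
eef_rot: [[-0.993, -0.118, -0.01], [-0.118, 0.993, 0.007], [0.009, 0.009, -1.0]]
wrist_force: [-0.8, 1.3, -0.8]
width: 0.021
```

Run:
```python
from h import *
s=st(); print((np.array([.6283,.2122,.095])-s["eef_pos"])/.03)
```

```text
{'time_s': 7.15, 'q': [-29.3566, 36.3705, 9.632, 88.9612, -7.628, 55.6481, 79.5626], 'eef_pos': [0.6263, 0.2197, 0.1669], 'eef_rot': [[-0.993, -0.118, -0.0096], [-0.1181, 0.993, 0.0074], [0.0086, 0.0085, -0.9999]], 'wrist_force': [-0.8104, 1.2859, -0.826], 'width': 0.021}
[ 0.0661551  -0.25078839 -2.39768591]
```

>>> play_rows:
  series:
    - [[-1,0.07,-0.25,0,-0.08,-0.11,-0.1],[-1,0.07,-0.25,-0.8,-0.08,-0.11,-0.1],[-1,0.07,-0.25,-1.6,-0.08,-0.11,-0.1],[-1,0.07,-0.25,-2.2,-0.08,-0.11,-0.1],[-1,0.07,-0.25,-2.2,-0.08,-0.11,-0.1],[-1,0.07,-0.25,-2.2,-0.08,-0.11,-0.1],[-1,0.07,-0.25,-2.2,-0.08,-0.11,-0.1]]

```text
time_s: 7.73
eef_pos: [0.6286, 0.2116, 0.1011]
eef_rot: [[-0.994, -0.109, 0.0], [-0.109, 0.994, 0.0], [-0.0, 0.0, -1.0]]
wrist_force: [0.7, 0.0, -0.0]
width: 0.0204
```

Run:
```python
from h import *
s=st(); print((np.array([.6283,.2122,.06])-s["eef_pos"])/.03); z=grab("wrist","w6")
g=cv2.convertScaleAbs(z["im"][:,:,::-1],alpha=1.5)
cv2.imwrite("pics/w6c.png",cv2.resize(g[100:370,160:400],None,fx=2.2,fy=2.2,interpolation=cv2.INTER_CUBIC))
```

```text
{'time_s': 7.7333, 'q': [-28.7274, 40.7884, 9.282, 91.4345, -8.0995, 48.4282, 79.9581], 'eef_pos': [0.6286, 0.2116, 0.1011], 'eef_rot': [[-0.9941, -0.1087, 0.0001], [-0.1087, 0.9941, 0.0001], [-0.0001, 0.0001, -1.0]], 'wrist_force': [0.6858, 0.0322, -0.0145], 'width': 0.0204}
[-0.01025651  0.0207136  -1.36900605]
```

View pics/w6c.png

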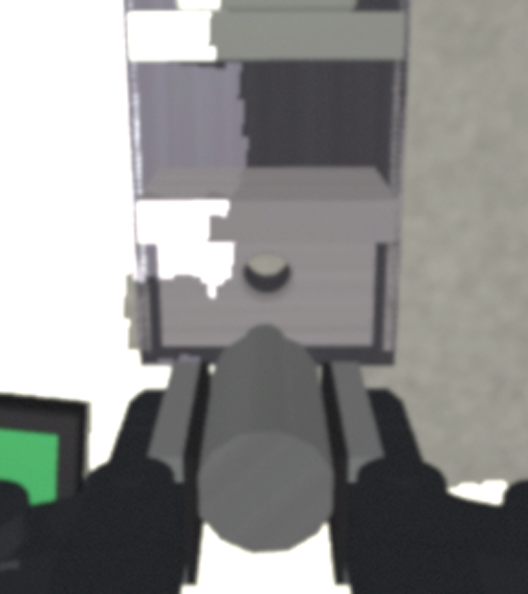

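Run:
```python
from h import *
z=np.load("w6.npz")
f=lambda a,h: onplane(z,np.array(a,float)/2.2+[160,100]-0.3,h)
g=cv2.convertScaleAbs(z["im"][:,:,::-1],alpha=1.5)
cv2.imwrite("pics/w6d.png",cv2.resize(g[195:270,220:340],None,fx=6,fy=6,interpolation=cv2.INTER_CUBIC))
print(f([(267.5,271),(267,293),(243,271),(292,271)],.024).round(4))
print(f([(160,347),(372,347)],.024).round(4)); print(f([(137,243),(399,243),(137,199),(390,199)],.058).round(4))
```

```text
[[0.6267 0.212  0.024 ]
 [0.6331 0.2126 0.024 ]
 [0.6275 0.2053 0.024 ]
 [0.626  0.2188 0.024 ]]
[[0.6527 0.184  0.024 ]
 [0.6461 0.2442 0.024 ]]
[[0.6126 0.1799 0.058 ]
 [0.606  0.2404 0.058 ]
 [0.6022 0.1792 0.058 ]
 [0.5959 0.2367 0.058 ]]
```

View pics/w6d.png

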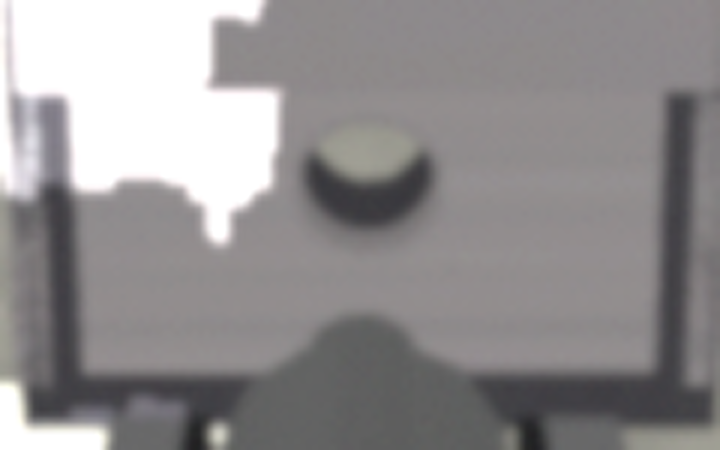

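```bash
cat >> h.py <<'E'
def unit(P,c=(.579,.2069),yaw=6.3):
    a=np.radians(yaw); P=np.asarray(P,float).reshape(-1,3)
    return np.c_[c[0]+P[:,0]*np.cos(a)-P[:,1]*np.sin(a), c[1]+P[:,0]*np.sin(a)+P[:,1]*np.cos(a),P[:,2]]
E
python3 - <<'E'
from h import *
z=np.load("w6.npz"); s=4
g=cv2.resize(cv2.convertScaleAbs(z["im"][:,:,::-1],alpha=1.5)[100:280,190:370],None,fx=s,fy=s,interpolation=cv2.INTER_CUBIC)
def dr(P,col,cl=True):
    p=(proj(z,unit(P))-[190,100]+.5)*s-.5
    cv2.polylines(g,[np.round(p).astype(int)],cl,col,1)
th=np.linspace(0,2*np.pi,40)
circ=lambda r,x,h: np.c_[x+r*np.cos(th),r*np.sin(th),0*th+h]
rect=lambda x0,x1,w,h: [(x0,-w,h),(x1,-w,h),(x1,w,h),(x0,w,h)]
dr(circ(.007,.05,.024),(0,0,255)); dr(circ(.0065,.05,.0),(255,0,255)); dr(rect(.03,.07,.03,.024),(0,255,0)); dr(rect(.02,.03,.03,.058),(255,0,0)); dr(rect(-.08,.08,.038,.016),(0,255,255)); dr(rect(-.021,-.011,.03,.058),(255,255,0))
cv2.imwrite("pics/w6e.png",g[:600])
E
```

```text
(no output)
```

View pics/w6e.png

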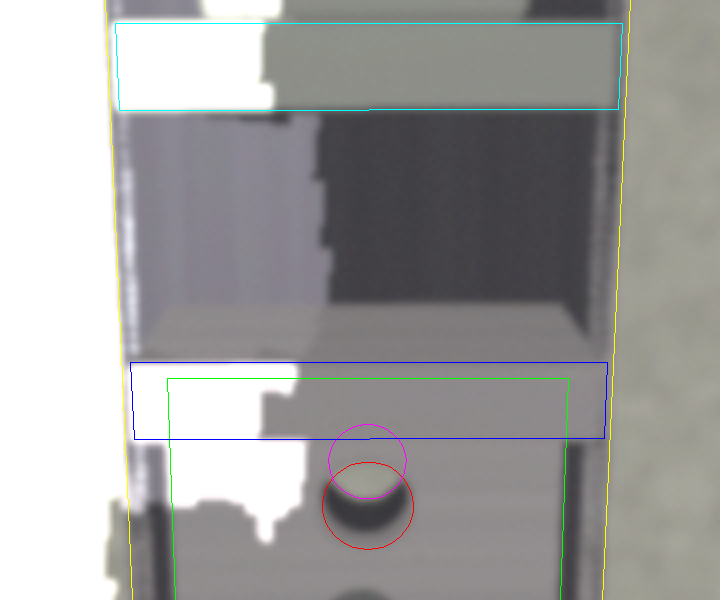

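>>> play_rows:
  series:
    - [[-1,0.0,0.02,-0.4,0,0,0],[-1,0.0,0.02,-0.8,0,0,0],[-1,0.0,0.02,-1.2,0,0,0],[-1,0.0,0.02,-1.3,0,0,0],[-1,0.0,0.02,-1.3,0,0,0],[-1,0,0.02,-1.3,0,0,0]]

```text
time_s: 8.28
eef_pos: [0.6289, 0.2124, 0.0624]
eef_rot: [[-0.994, -0.109, 0.001], [-0.109, 0.994, 0.0], [-0.001, 0.0, -1.0]]
wrist_force: [0.6, -0.0, 0.1]
width: 0.0205
```

Run:
```python
from h import *
s=st(); z=grab("wrist","w7")
g=cv2.convertScaleAbs(z["im"][:,:,::-1],alpha=1.5)
cv2.imwrite("pics/w7c.png",cv2.resize(g[150:350,190:370],None,fx=3,fy=3,interpolation=cv2.INTER_CUBIC))
```

```text
{'time_s': 8.2833, 'q': [-28.3949, 43.8355, 8.7147, 92.0304, -8.5824, 44.7389, 80.2684], 'eef_pos': [0.6289, 0.2124, 0.0624], 'eef_rot': [[-0.9941, -0.1087, 0.0008], [-0.1087, 0.9941, 0.0004], [-0.0008, 0.0003, -1.0]], 'wrist_force': [0.6368, -0.0308, 0.1305], 'width': 0.0205}
```

View pics/w7c.png

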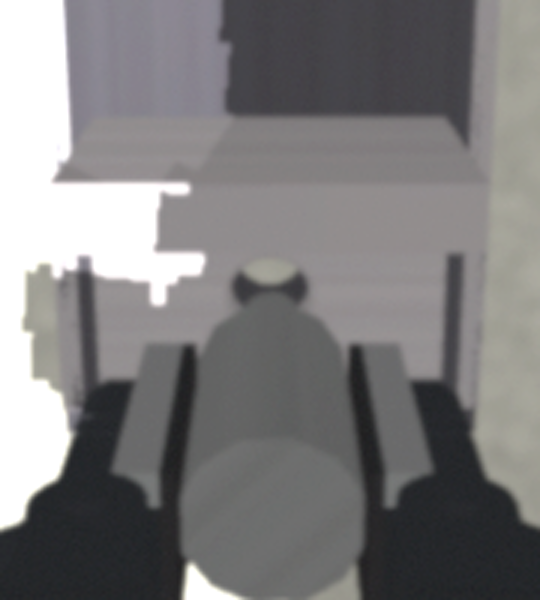

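>>> play_rows:
  series:
    - [[-1,0,0,-0.2,0,0,0],[-1,0,0,-0.4,0,0,0],[-1,0,0,-0.5,0,0,0],[-1,0,0,-0.5,0,0,0]]

```text
time_s: 8.67
eef_pos: [0.6286, 0.2123, 0.0468]
eef_rot: [[-0.994, -0.109, 0.0], [-0.109, 0.994, 0.0], [-0.0, 0.0, -1.0]]
wrist_force: [-0.7, -0.8, -1.1]
width: 0.0207
```

>>> play_rows:
  series:
    - [[-1,0,0,-0.2,0,0,0],[-1,0,0,-0.4,0,0,0],[-1,0,0,-0.47,0,0,0],[-1,0,0,-0.5,0,0,0],[-1,0,0,-0.5,0,0,0]]

```text
time_s: 9.08
eef_pos: [0.6299, 0.2124, 0.0328]
eef_rot: [[-0.994, -0.109, 0.002], [-0.109, 0.994, 0.001], [-0.003, 0.0, -1.0]]
wrist_force: [-1.2, -0.3, 5.8]
width: 0.0208
```

>>> play_rows:
  series:
    - [[-1,-0.03,0,-0.08,0,0,0],[-1,-0.03,0,-0.12,0,0,0],[-1,-0.03,0,-0.12,0,0,0]]

```text
time_s: 9.33
eef_pos: [0.631, 0.2126, 0.0325]
eef_rot: [[-0.994, -0.108, 0.006], [-0.108, 0.994, 0.002], [-0.006, 0.001, -1.0]]
wrist_force: [-5.9, -3.0, 22.9]
width: 0.0202
```

>>> play_rows:
  series:
    - [[-1,-0.05,0,0.03,0,0,0],[0,-0.05,0,0.03,0,0,0],[0,-0.05,0,0.03,0,0,0],[0,-0.05,0,0.03,0,0,0],[0,-0.05,0,0.03,0,0,0]]

```text
time_s: 9.75
eef_pos: [0.6291, 0.2125, 0.0328]
eef_rot: [[-0.994, -0.108, 0.005], [-0.108, 0.994, 0.001], [-0.005, 0.001, -1.0]]
wrist_force: [-0.5, 1.2, -1.0]
width: 0.0428
```

>>> play_rows:
  series:
    - [[0,0,0,0.5,0,0,0],[0,0,0,1.3,0,0,0],[0,0,0,2.4,0,0,0],[0,0,0,3.5,0,0,0],[0,0,0,4.5,0,0,0],[0,0,0,4.5,0,0,0],[0,0,0,4.5,0,0,0]]

```text
time_s: 10.33
eef_pos: [0.6306, 0.213, 0.1709]
eef_rot: [[-0.994, -0.108, 0.009], [-0.108, 0.994, 0.003], [-0.01, 0.002, -1.0]]
wrist_force: [-0.9, -0.2, -0.3]
width: 0.0426
```

Run:
```python
from h import *
s=st(); z=grab("wrist","w8")
g=cv2.convertScaleAbs(z["im"][:,:,::-1],alpha=1.3)
cv2.imwrite("pics/w8c.png",cv2.resize(g[80:320,160:400],None,fx=2.4,fy=2.4,interpolation=cv2.INTER_CUBIC))
X=cloud(z); h=X[:,:,2]; m=(h>.059)&(h<.069); m[:,:200]=0;m[:,360:]=0
P=X[m]; P=P[np.abs(P[:,0]-.629)<.03]; print(len(P),np.median(P,0),cv2.minAreaRect((P[:,:2]*1000).astype(np.float32)))
```

```text
{'time_s': 10.3333, 'q': [-29.4502, 35.8034, 10.2594, 89.4486, -7.3075, 54.8416, 79.272], 'eef_pos': [0.6306, 0.213, 0.1709], 'eef_rot': [[-0.9941, -0.1081, 0.0092], [-0.1081, 0.9941, 0.0033], [-0.0095, 0.0023, -1.0]], 'wrist_force': [-0.8886, -0.1755, -0.3441], 'width': 0.0426}
788 [0.62933313 0.2126163  0.06333226] ((621.4820556640625, 210.21702575683594), (51.020442962646484, 37.81147384643555), 88.87381744384766)
```

View pics/w8c.png

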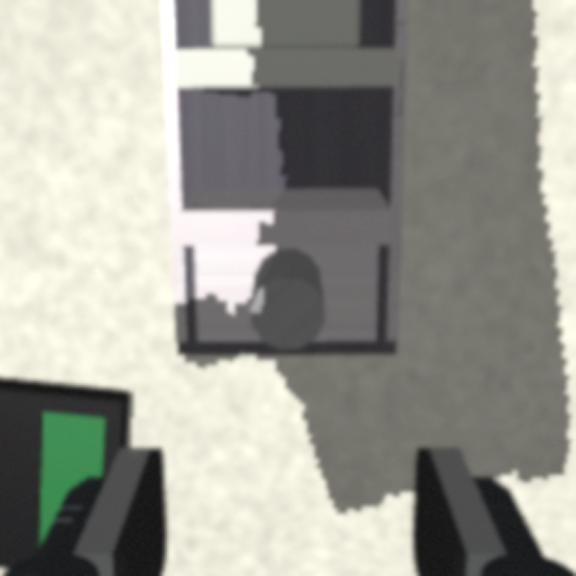

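>>> play_rows:
  series:
    - [[0.2,-0.5,-1.2,0.5,0,0,-0.5],[0.2,-1,-2.4,0.8,0,0,-1],[0.2,-1.5,-3.6,0.8,0,0,-1.5],[0.2,-2,-4.8,0.8,0,0,-2],[0.2,-2.5,-6,0.8,0,0,-2.5],[0.2,-3,-7.2,0.8,0,0,-3],[0.2,-3.5,-8.4,0.8,0,0,-3.6],[0.2,-4,-9.6,0.8,0,0,-3.6]]

```text
time_s: 11.05
eef_pos: [0.5072, -0.0767, 0.1918]
eef_rot: [[-0.978, 0.207, 0.004], [0.207, 0.978, 0.0], [-0.003, 0.001, -1.0]]
wrist_force: [1.5, 0.1, -0.9]
width: 0.0513
```

Run:
```python
from h import *
s=st(); print((np.array([.46,-.19,.2])-s["eef_pos"])/.03, np.degrees(np.arctan2(-s["eef_rot"][0][1],s["eef_rot"][1][1])))
```

```text
{'time_s': 11.05, 'q': [-11.1628, 20.7862, 18.2183, 111.8922, -8.5771, 48.3969, 89.71], 'eef_pos': [0.5072, -0.0767, 0.1918], 'eef_rot': [[-0.9784, 0.2067, 0.0036], [0.2067, 0.9784, 0.0002], [-0.0035, 0.0009, -1.0]], 'wrist_force': [1.5198, 0.0871, -0.8861], 'width': 0.0513}
[-1.57183613 -3.77506378  0.27362988] -11.92706190739271
```

>>> play_rows:
  series:
    - [[0.2,-0.5,-1.2,0,0,0,0],[0.2,-1,-2.4,0.1,0,0,0],[0.2,-1.5,-3.6,0.2,0,0,0],[0.2,-1.57,-3.78,0.27,0,0,0],[0.2,-1.57,-3.78,0.27,0,0,0],[0.2,-1.57,-3.78,0.27,0,0,0]]

```text
time_s: 11.55
eef_pos: [0.4597, -0.1894, 0.1992]
eef_rot: [[-0.978, 0.207, 0.002], [0.207, 0.978, 0.001], [-0.002, 0.002, -1.0]]
wrist_force: [0.7, -0.4, -0.3]
width: 0.0511
```

Run:
```python
from h import *
s=st(); z=grab("wrist","w9"); X=cloud(z); h=X[:,:,2].copy(); h[:,:200]=0;h[:,380:]=0;h[300:]=0
for lo,hi in ((.068,.08),(.039,.049),(.069,.079)):
  n,l,ss,c=cv2.connectedComponentsWithStats(((h>lo)&(h<hi)).astype(np.uint8))
  for i in range(1,n):
    if ss[i,4]>100: P=X[l==i]; print(ss[i],c[i].round(1),np.median(P,0).round(4),cv2.minAreaRect((P[:,:2]*1000).astype(np.float32)))
g=cv2.convertScaleAbs(z["im"][:,:,::-1],alpha=2.5)
cv2.imwrite("pics/w9c.png",cv2.resize(g[120:320,200:360],None,fx=3,fy=3,interpolation=cv2.INTER_CUBIC))
```

```text
{'time_s': 11.55, 'q': [0.1789, 18.8837, 20.7565, 113.7204, -8.9069, 48.7862, 103.8415], 'eef_pos': [0.4597, -0.1894, 0.1992], 'eef_rot': [[-0.9783, 0.207, 0.0023], [0.207, 0.9783, 0.0011], [-0.002, 0.0015, -1.0]], 'wrist_force': [0.7458, -0.4064, -0.3145], 'width': 0.0511}
[ 270  236   40   32 1254] [289.3 251.5] [ 0.497  -0.1898  0.0732] ((498.02569580078125, -189.81924438476562), (29.820220947265625, 25.059980392456055), 77.84339141845703)
[259 224  60  29 714] [287.2 235.7] [ 0.4937 -0.1924  0.0433] ((497.70037841796875, -189.7447509765625), (50.17066955566406, 24.4636173248291), 78.2707748413086)
[ 270  236   40   32 1233] [289.2 251.8] [ 0.4972 -0.1899  0.0732] ((498.0151062011719, -189.81251525878906), (29.792190551757812, 25.070642471313477), 77.74584197998047)
```

View pics/w9c.png

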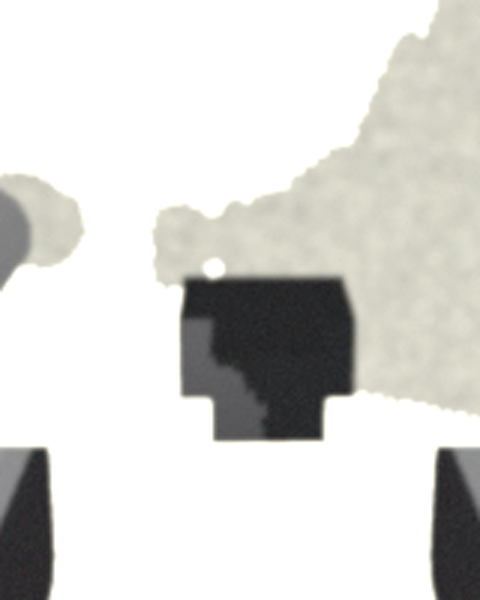

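>>> play_rows:
  series:
    - [[0.2,0.7,0,-0.5,0,0,0],[0.2,1.28,0,-1.3,0,0,0],[0.2,1.28,0,-2.2,0,0,0],[0.2,1.28,0,-3.1,0,0,0],[0.2,1.28,0,-3.7,0,0,0],[0.2,1.28,0,-3.7,0,0,0],[0.2,1.28,0,-3.7,0,0,0]]

```text
time_s: 12.18
eef_pos: [0.4984, -0.1865, 0.0872]
eef_rot: [[-0.979, 0.203, -0.0], [0.203, 0.979, 0.003], [0.001, 0.003, -1.0]]
wrist_force: [0.6, -0.5, 0.1]
width: 0.0513
```

>>> play_rows:
  series:
    - [[0.2,-0.01,-0.11,0,-0.03,0,0],[0.2,-0.01,-0.11,-0.4,-0.03,0,0],[0.2,-0.01,-0.11,-0.8,-0.03,0,0],[0.2,-0.01,-0.11,-1.2,-0.03,0,0],[0.2,-0.01,-0.11,-1.3,-0.03,0,0],[0.2,-0.01,-0.11,-1.3,-0.03,0,0],[0.2,-0.01,-0.11,-1.3,-0.03,0,0]]

```text
time_s: 12.77
eef_pos: [0.4978, -0.1899, 0.0479]
eef_rot: [[-0.979, 0.203, -0.001], [0.203, 0.979, 0.0], [0.001, -0.0, -1.0]]
wrist_force: [-0.4, 0.7, -0.1]
width: 0.0514
```

>>> play_rows:
  series:
    - [[-1,0,0,0,0,0,0],[-1,0,0,0,0,0,0],[-1,0,0,0,0,0,0],[-1,0,0,0,0,0,0],[-1,0,0,0,0,0,0],[-1,0,0,0,0,0,0]]
  grip_force: 40

```text
time_s: 13.27
eef_pos: [0.4983, -0.1902, 0.0484]
eef_rot: [[-0.979, 0.203, 0.0], [0.203, 0.979, -0.0], [-0.0, -0.0, -1.0]]
wrist_force: [0.2, 0.2, 5.3]
width: 0.0294
```

>>> play_rows:
  series:
    - [[-1,0,0,0.4,0,0,0],[-1,0,0,1.2,0,0,0],[-1,0,0,2.2,0,0,0],[-1,0,0,3.3,0,0,0],[-1,0,0,4.3,0,0,0],[-1,0,0,4.5,0,0,0],[-1,0,0,4.5,0,0,0]]

```text
time_s: 13.85
eef_pos: [0.4996, -0.1905, 0.186]
eef_rot: [[-0.979, 0.203, 0.005], [0.203, 0.979, -0.001], [-0.005, -0.0, -1.0]]
wrist_force: [0.7, 0.4, -1.6]
width: 0.0295
```

Run:
```python
from h import *
s=st(); z=grab("wrist","w10"); X=cloud(z)
g=cv2.convertScaleAbs(z["im"][:,:,::-1],alpha=2.5)
cv2.imwrite("pics/w10c.png",cv2.resize(g[150:420,160:400],None,fx=2.2,fy=2.2,interpolation=cv2.INTER_CUBIC))
print(X[230:370:7,284].round(4))
```

```text
{'time_s': 13.85, 'q': [-0.0052, 23.5161, 20.3635, 109.2429, -10.678, 48.7852, 104.1303], 'eef_pos': [0.4996, -0.1905, 0.186], 'eef_rot': [[-0.9792, 0.2029, 0.0047], [0.2029, 0.9792, -0.001], [-0.0048, -0.0, -1.0]], 'wrist_force': [0.7409, 0.4411, -1.6144], 'width': 0.0295}
[[ 0.4886 -0.186   0.1521]
 [ 0.4889 -0.1862  0.1613]
 [ 0.489  -0.1863  0.1701]
 [ 0.4887 -0.1863  0.1792]
 [ 0.4883 -0.1863  0.1876]
 [ 0.4883 -0.1864  0.1943]
 [ 0.4887 -0.1865  0.1999]
 [ 0.4886 -0.1865  0.2059]
 [ 0.4879 -0.1865  0.2127]
 [ 0.4914 -0.1872  0.2108]
 [ 0.4939 -0.1877  0.2112]
 [ 0.4963 -0.1882  0.2117]
 [ 0.4995 -0.1888  0.2108]
 [ 0.5016 -0.1893  0.2119]
 [ 0.5048 -0.1899  0.2112]
 [ 0.5079 -0.1905  0.2109]
 [ 0.5105 -0.1911  0.2113]
 [ 0.6661 -0.2206 -0.0011]
 [ 0.6743 -0.2223 -0.001 ]
 [ 0.683  -0.2241 -0.0013]]
```

View pics/w10c.png

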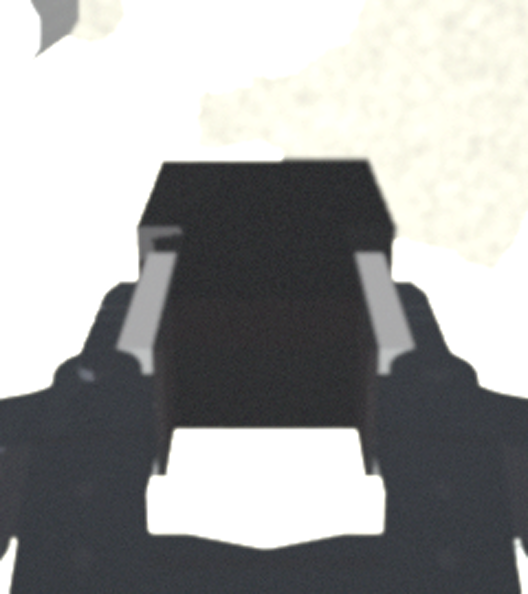

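>>> play_rows:
  series:
    - [[-1,0.3,1.1,0,0,0,0.4],[-1,0.6,2.3,0,0,0,0.8],[-1,0.9,3.5,0,0,0,1.2],[-1,1.2,4.7,0,0,0,1.7],[-1,1.4,5.9,0,0,0,2.2],[-1,1.7,7.1,0,0,0,2.8],[-1,2,8.3,0,0,0,3.3],[-1,2.3,9.5,0,0,0,3.6]]

```text
time_s: 14.57
eef_pos: [0.566, 0.0967, 0.1819]
eef_rot: [[-0.994, -0.112, -0.003], [-0.112, 0.994, -0.0], [0.003, -0.0, -1.0]]
wrist_force: [0.5, -1.2, -0.6]
width: 0.0296
```

```bash
cat >> h.py <<'E'
def to(x,y,zz,yaw):
    from scipy.spatial.transform import Rotation as Ro
    s=st(); a=np.radians(yaw); R=np.array(s["eef_rot"])
    T=np.array([[-np.cos(a),-np.sin(a),0],[-np.sin(a),np.cos(a),0],[0,0,-1]])
    print("shift",((np.array([x,y,zz])-s["eef_pos"])/.03).round(3),"turn",(np.degrees(Ro.from_matrix(T@R.T).as_rotvec())/5).round(3))
E
python3 -c "
from h import *
to(.5835,.2074,.18,6.3)"
```

```text
{'time_s': 14.5667, 'q': [-23.3375, 27.0573, 12.095, 102.9222, -7.0606, 50.9004, 88.3931], 'eef_pos': [0.566, 0.0967, 0.1819], 'eef_rot': [[-0.9937, -0.1123, -0.0025], [-0.1123, 0.9937, -0.0005], [0.0026, -0.0002, -1.0]], 'wrist_force': [0.4598, -1.1572, -0.5867], 'width': 0.0296}
shift [ 0.585  3.69  -0.063] turn [ 0.005 -0.029 -0.029]
```

>>> play_rows:
  series:
    - [[-1,0.2,1.1,0,0,-0.03,-0.03],[-1,0.4,2.2,0,0,-0.03,-0.03],[-1,0.58,3.3,0,0,-0.03,-0.03],[-1,0.58,3.69,0,0,-0.03,-0.03],[-1,0.58,3.69,0,0,-0.03,-0.03],[-1,0.58,3.69,0,0,-0.03,-0.03],[-1,0.58,3.69,0,0,-0.03,-0.03]]

```text
time_s: 15.15
eef_pos: [0.5827, 0.2051, 0.1806]
eef_rot: [[-0.994, -0.108, -0.002], [-0.108, 0.994, -0.003], [0.002, -0.002, -1.0]]
wrist_force: [0.4, -0.4, -1.4]
width: 0.0291
```

Run:
```python
from h import *
to(.5835,.2074,.105,6.3); z=grab("wrist","w11")
g=cv2.convertScaleAbs(z["im"][:,:,::-1],alpha=1.5)
cv2.imwrite("pics/w11c.png",cv2.resize(g[50:350,160:400],None,fx=2,fy=2,interpolation=cv2.INTER_CUBIC))
```

```text
{'time_s': 15.15, 'q': [-31.6713, 31.1302, 11.2377, 96.2122, -7.0767, 53.5271, 78.4102], 'eef_pos': [0.5827, 0.2051, 0.1806], 'eef_rot': [[-0.9942, -0.1079, -0.0021], [-0.1078, 0.9942, -0.0027], [0.0024, -0.0024, -1.0]], 'wrist_force': [0.3542, -0.3714, -1.395], 'width': 0.0291}
shift [ 0.027  0.076 -2.521] turn [ 0.031 -0.024  0.022]
```

View pics/w11c.png

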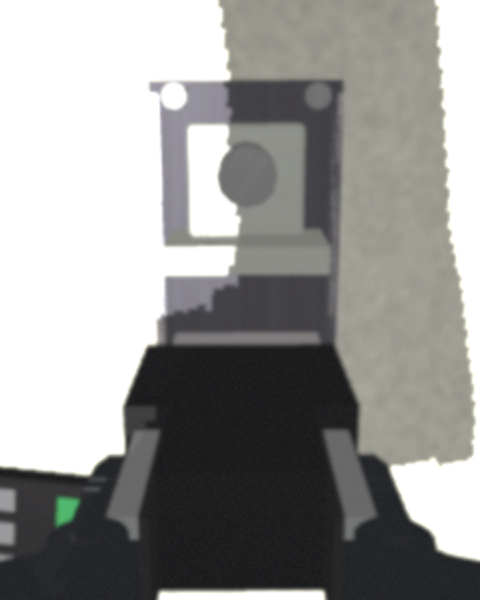

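>>> play_rows:
  series:
    - [[-1,0.03,0.08,-0.5,0.03,-0.02,0.02],[-1,0.03,0.08,-1.2,0.03,-0.02,0.02],[-1,0.03,0.08,-1.9,0.03,-0.02,0.02],[-1,0.03,0.08,-2.25,0.03,-0.02,0.02],[-1,0.03,0.08,-2.25,0.03,-0.02,0.02],[-1,0.03,0.08,-2.25,0.03,-0.02,0.02],[-1,0.03,0.08,-2.25,0.03,-0.02,0.02]]

```text
time_s: 15.78
eef_pos: [0.5849, 0.207, 0.1147]
eef_rot: [[-0.994, -0.108, 0.002], [-0.108, 0.994, 0.001], [-0.002, 0.001, -1.0]]
wrist_force: [1.3, -0.0, -0.7]
width: 0.0292
```

Run:
```python
from h import *
to(.5835,.2074,.066,6.3); z=grab("wrist","w12")
g=cv2.convertScaleAbs(z["im"][:,:,::-1],alpha=1.8)
cv2.imwrite("pics/w12c.png",cv2.resize(g[70:350,160:400],None,fx=2.1,fy=2.1,interpolation=cv2.INTER_CUBIC))
X=cloud(z); 
for v in range(120,240,4): print(v,X[v,284].round(4))
```

```text
{'time_s': 15.7833, 'q': [-30.8803, 36.0989, 10.1498, 98.2787, -8.2638, 46.2233, 79.277], 'eef_pos': [0.5849, 0.207, 0.1147], 'eef_rot': [[-0.9941, -0.108, 0.0021], [-0.108, 0.9941, 0.0008], [-0.0021, 0.0006, -1.0]], 'wrist_force': [1.3031, -0.0439, -0.6819], 'width': 0.0292}
shift [-0.046  0.014 -1.625] turn [-0.009  0.024  0.02 ]
120 [0.5222 0.2023 0.0396]
124 [0.5227 0.202  0.0762]
128 [0.5245 0.2022 0.0752]
132 [0.5263 0.2024 0.076 ]
136 [0.5282 0.2026 0.0759]
140 [0.53   0.2028 0.0757]
144 [0.5318 0.203  0.0765]
148 [0.5338 0.2032 0.0756]
152 [0.5357 0.2034 0.0756]
156 [0.5376 0.2037 0.0753]
160 [0.5395 0.2039 0.0757]
164 [0.5475 0.2052 0.0347]
168 [0.5497 0.2054 0.0358]
172 [0.552  0.2057 0.0361]
176 [0.5547 0.206  0.0348]
180 [0.5571 0.2063 0.0347]
184 [0.5574 0.2062 0.045 ]
188 [0.5577 0.2061 0.0544]
192 [0.5592 0.2063 0.0577]
196 [0.5615 0.2065 0.0571]
200 [0.5636 0.2068 0.0576]
204 [0.5661 0.207  0.0569]
208 [0.5796 0.209  0.0154]
212 [0.5826 0.2094 0.0145]
216 [0.5848 0.2096 0.0162]
220 [0.5878 0.2099 0.0157]
224 [0.5732 0.2077 0.0704]
228 [0.5728 0.2076 0.0783]
232 [0.573  0.2075 0.084 ]
236 [0.5733 0.2075 0.0889]
```

View pics/w12c.png

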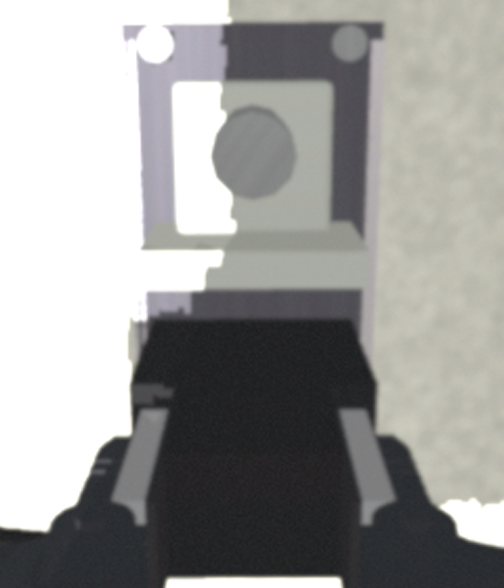

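>>> play_rows:
  series:
    - [[-1,-0.05,0.01,0,0,0.02,0.02],[-1,-0.05,0.01,-0.3,0,0.02,0.02],[-1,-0.05,0.01,-0.6,0,0.02,0.02],[-1,-0.05,0.01,-0.9,0,0.02,0.02],[-1,-0.05,0.01,-0.9,0,0.02,0.02],[-1,-0.05,0.01,-0.9,0,0.02,0.02]]

```text
time_s: 16.33
eef_pos: [0.5826, 0.2072, 0.0868]
eef_rot: [[-0.994, -0.11, -0.001], [-0.11, 0.994, 0.0], [0.001, 0.0, -1.0]]
wrist_force: [0.4, -0.2, -1.3]
width: 0.0295
```

Run:
```python
from h import *
to(.5835,.2074,.0644,6.3)
```

```text
{'time_s': 16.3333, 'q': [-30.5721, 38.304, 9.6078, 99.0255, -8.7047, 43.4616, 79.6621], 'eef_pos': [0.5826, 0.2072, 0.0868], 'eef_rot': [[-0.9939, -0.1101, -0.0013], [-0.1101, 0.9939, 0.0001], [0.0013, 0.0003, -1.0]], 'wrist_force': [0.4448, -0.2432, -1.2919], 'width': 0.0295}
shift [ 0.029  0.005 -0.745] turn [-0.002 -0.015 -0.004]
```

>>> play_rows:
  series:
    - [[-1,0.03,0,-0.25,0,-0.01,0],[-1,0.03,0,-0.5,0,-0.01,0],[-1,0.03,0,-0.65,0,-0.01,0],[-1,0.03,0,-0.7,0,-0.01,0],[-1,0.03,0,-0.75,0,-0.01,0],[-1,0.03,0,-0.75,0,-0.01,0]]

```text
time_s: 16.83
eef_pos: [0.5836, 0.2072, 0.0645]
eef_rot: [[-0.994, -0.11, -0.001], [-0.11, 0.994, 0.0], [0.001, 0.0, -1.0]]
wrist_force: [0.7, -0.3, -1.6]
width: 0.0292
```

Run:
```python
from h import *
to(.5835,.2074,.0644,6.3); z=grab("wrist","w13")
g=cv2.convertScaleAbs(z["im"][:,:,::-1],alpha=1.8)
cv2.imwrite("pics/w13c.png",cv2.resize(g[70:350,160:400],None,fx=2.1,fy=2.1,interpolation=cv2.INTER_CUBIC))
```

```text
{'time_s': 16.8333, 'q': [-30.2516, 40.2464, 9.2135, 99.2662, -9.0649, 41.2397, 79.9601], 'eef_pos': [0.5836, 0.2072, 0.0645], 'eef_rot': [[-0.9939, -0.1099, -0.0006], [-0.1099, 0.9939, 0.0002], [0.0006, 0.0003, -1.0]], 'wrist_force': [0.7491, -0.3085, -1.6117], 'width': 0.0292}
shift [-0.002  0.007 -0.003] turn [-0.002 -0.007 -0.002]
```

View pics/w13c.png

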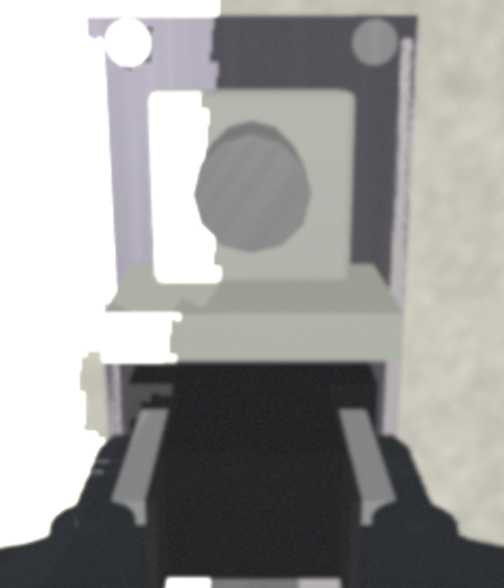

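>>> play_rows:
  series:
    - [[-1,0,0,-0.05,0,0,0],[-1,0,0,-0.08,0,0,0],[-1,0,0,-0.08,0,0,0]]

```text
time_s: 17.13
eef_pos: [0.584, 0.2072, 0.0644]
eef_rot: [[-0.994, -0.11, -0.0], [-0.11, 0.994, 0.001], [-0.0, 0.001, -1.0]]
wrist_force: [-7.1, -1.8, 19.1]
width: 0.0296
```

>>> play_rows:
  series:
    - [[-1,-0.01,0,0.02,0,0,0],[-1,-0.01,0,0.02,0,0,0],[0.2,-0.01,0,0.02,0,0,0],[0.2,-0.01,0,0.02,0,0,0],[0.2,-0.01,0,0.02,0,0,0],[0.2,-0.01,0,0.02,0,0,0]]

```text
time_s: 17.63
eef_pos: [0.5837, 0.2072, 0.0647]
eef_rot: [[-0.994, -0.11, -0.0], [-0.11, 0.994, 0.001], [0.0, 0.001, -1.0]]
wrist_force: [1.4, 0.5, -0.6]
width: 0.0514
```

>>> play_rows:
  series:
    - [[0.2,0,0,0.3,0,0,0],[0.2,0,0,1,0,0,0],[0.2,0,0,2,0,0,0],[0.2,0,0,3,0,0,0],[0.2,0,0,3.5,0,0,0],[0.2,0,0,3.5,0,0,0],[0.2,0,0,3.5,0,0,0]]

```text
time_s: 18.22
eef_pos: [0.5843, 0.2075, 0.171]
eef_rot: [[-0.994, -0.11, 0.002], [-0.11, 0.994, 0.002], [-0.002, 0.001, -1.0]]
wrist_force: [-1.2, 0.7, -0.6]
width: 0.0516
```

Run:
```python
from h import *
st(); z=grab("wrist","w14")
g=cv2.convertScaleAbs(z["im"][:,:,::-1],alpha=1.8)
cv2.imwrite("pics/w14c.png",cv2.resize(g[40:340,160:400],None,fx=2,fy=2,interpolation=cv2.INTER_CUBIC))
X=cloud(z); h=X[:,:,2].copy(); h[:,:190]=0;h[:,370:]=0
n,l,ss,c=cv2.connectedComponentsWithStats(((h>.083)&(h<.097)).astype(np.uint8))
for i in range(1,n):
    if ss[i,4]>100: P=X[l==i]; print(ss[i],c[i].round(1),np.median(P,0).round(4),cv2.minAreaRect((P[:,:2]*1000).astype(np.float32)))
```

```text
{'time_s': 18.2167, 'q': [-31.5696, 31.8448, 11.0176, 96.5115, -7.3934, 52.2156, 78.6522], 'eef_pos': [0.5843, 0.2075, 0.171], 'eef_rot': [[-0.994, -0.1097, 0.0019], [-0.1097, 0.994, 0.0017], [-0.002, 0.0015, -1.0]], 'wrist_force': [-1.1856, 0.7392, -0.5585], 'width': 0.0516}
[ 256  202   49   40 1877] [280.  221.8] [0.5832 0.2074 0.0894] ((584.26904296875, 207.48057556152344), (24.66714096069336, 30.001277923583984), 6.484371662139893)
```

View pics/w14c.png

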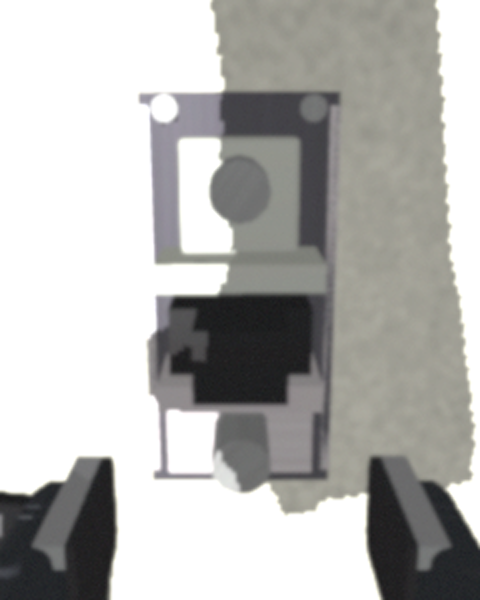

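>>> play_rows:
  series:
    - [[0.2,-0.8,-0.1,0,0,0,0],[0.2,-1.73,-0.19,0,0,0,0],[0.2,-1.73,-0.19,-0.7,0,0,0],[0.2,-1.73,-0.19,-1.7,0,0,0],[0.2,-1.73,-0.19,-2.3,0,0,0],[0.2,-1.73,-0.19,-2.3,0,0,0],[0.2,-1.73,-0.19,-2.3,0,0,0]]

```text
time_s: 18.85
eef_pos: [0.5302, 0.2009, 0.0993]
eef_rot: [[-0.994, -0.11, -0.004], [-0.11, 0.994, -0.001], [0.004, -0.001, -1.0]]
wrist_force: [-0.2, -0.8, 0.0]
width: 0.0514
```

Run:
```python
from h import *
to(.5323,.2017,.043,6.3); z=grab("wrist","w15")
```

```text
{'time_s': 18.85, 'q': [-32.5836, 33.2334, 9.6957, 106.5862, -8.1334, 41.0704, 78.0223], 'eef_pos': [0.5302, 0.2009, 0.0993], 'eef_rot': [[-0.9939, -0.1098, -0.0039], [-0.1098, 0.994, -0.001], [0.0039, -0.0006, -1.0]], 'wrist_force': [-0.2264, -0.8113, 0.0287], 'width': 0.0514}
shift [ 0.07   0.027 -1.877] turn [ 0.012 -0.044 -0.   ]
```

View pics/w15.png

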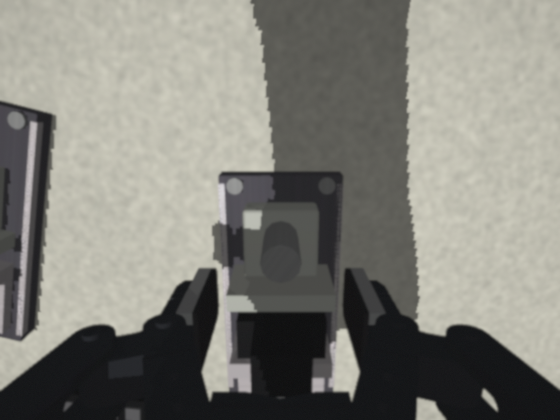

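>>> play_rows:
  series:
    - [[0.2,0.07,0.03,-0.3,0.01,-0.04,0],[0.2,0.07,0.03,-0.8,0.01,-0.04,0],[0.2,0.07,0.03,-1.3,0.01,-0.04,0],[0.2,0.07,0.03,-1.8,0.01,-0.04,0],[0.2,0.07,0.03,-1.87,0.01,-0.04,0],[0.2,0.07,0.03,-1.87,0.01,-0.04,0],[0.2,0.07,0.03,-1.87,0.01,-0.04,0]]

```text
time_s: 19.48
eef_pos: [0.5343, 0.2024, 0.0453]
eef_rot: [[-0.994, -0.109, 0.004], [-0.109, 0.994, 0.002], [-0.004, 0.001, -1.0]]
wrist_force: [0.5, -0.2, -0.2]
width: 0.0511
```

>>> play_rows:
  series:
    - [[-1,-0.06,-0.02,-0.02,0,0.04,0],[-1,-0.06,-0.02,-0.02,0,0.04,0],[-1,-0.06,-0.02,-0.02,0,0.04,0],[-1,-0.06,-0.02,-0.02,0,0.04,0],[-1,-0.06,-0.02,-0.02,0,0.04,0],[-1,-0.06,-0.02,-0.02,0,0.04,0]]
  grip_force: 80

```text
time_s: 19.98
eef_pos: [0.5334, 0.2014, 0.0459]
eef_rot: [[-0.994, -0.109, 0.002], [-0.109, 0.994, 0.002], [-0.002, 0.001, -1.0]]
wrist_force: [-0.5, -2.4, 6.1]
width: 0.0185
```

Run:
```python
from h import *
st(); z=grab("wrist","w16")
X=cloud(z)
for v in range(200,330,6): print(v,X[v,280].round(4))
```

```text
{'time_s': 19.9833, 'q': [-31.5514, 38.3049, 8.4924, 107.2073, -9.2441, 35.0211, 78.973], 'eef_pos': [0.5334, 0.2014, 0.0459], 'eef_rot': [[-0.994, -0.1091, 0.0017], [-0.1091, 0.994, 0.0015], [-0.0018, 0.0013, -1.0]], 'wrist_force': [-0.4599, -2.4342, 6.1397], 'width': 0.0185}
200 [0.5056 0.1982 0.0159]
206 [0.5085 0.1985 0.0161]
212 [0.5115 0.1988 0.0159]
218 [0.5149 0.1992 0.0142]
224 [0.5164 0.1994 0.0189]
230 [0.5167 0.1994 0.0271]
236 [0.517  0.1994 0.0342]
242 [0.5189 0.1996 0.0364]
248 [0.5219 0.2    0.0358]
254 [0.5224 0.2    0.0414]
260 [0.5227 0.2    0.0471]
266 [0.5224 0.2    0.0537]
272 [0.5223 0.2    0.0592]
278 [0.5228 0.2    0.0634]
284 [0.5225 0.2    0.0687]
290 [0.5228 0.2    0.0726]
296 [0.5237 0.2001 0.0751]
302 [0.5259 0.2003 0.075 ]
308 [0.5278 0.2005 0.0757]
314 [0.53   0.2008 0.0758]
320 [0.5327 0.2011 0.0752]
326 [0.5352 0.2014 0.0749]
```

View pics/w16.png

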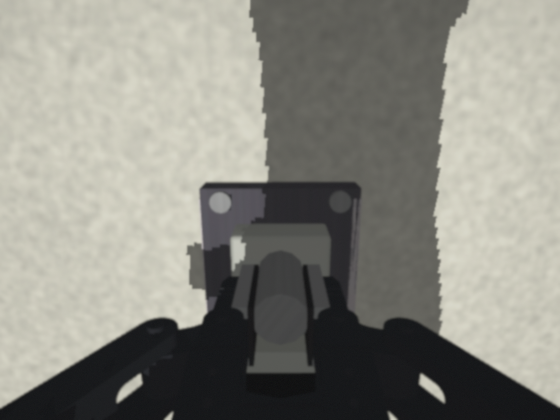

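>>> play_rows:
  series:
    - [[-1,0.03,0.003,0,0,0,0],[-1,0.06,0.006,0,0,0,0],[-1,0.09,0.01,0,0,0,0],[-1,0.12,0.013,0,0,0,0],[-1,0.15,0.016,0,0,0,0],[-1,0.18,0.02,0,0,0,0],[-1,0.18,0.02,0,0,0,0],[-1,0.18,0.02,0,0,0,0]]

```text
time_s: 20.7
eef_pos: [0.539, 0.2019, 0.0459]
eef_rot: [[-0.994, -0.109, 0.002], [-0.109, 0.994, 0.002], [-0.002, 0.001, -1.0]]
wrist_force: [-1.4, 0.5, 1.0]
width: 0.018
```

>>> play_rows:
  series:
    - [[-1,0.02,0.002,0,0,0,0],[-1,0.04,0.004,0,0,0,0],[-1,0.06,0.006,0,0,0,0],[-1,0.06,0.006,0,0,0,0],[-1,0.06,0.006,0,0,0,0]]

```text
time_s: 21.12
eef_pos: [0.5409, 0.2021, 0.0459]
eef_rot: [[-0.994, -0.109, 0.002], [-0.109, 0.994, 0.002], [-0.002, 0.001, -1.0]]
wrist_force: [-1.3, -0.8, 1.2]
width: 0.0176
```

>>> play_rows:
  series:
    - [[-1,0.02,0.002,0,0,0,0],[-1,0.04,0.004,0,0,0,0],[-1,0.05,0.005,0,0,0,0],[-1,0.05,0.005,0,0,0,0],[-1,0.05,0.005,0,0,0,0]]

```text
time_s: 21.53
eef_pos: [0.5425, 0.2023, 0.0459]
eef_rot: [[-0.994, -0.109, 0.002], [-0.109, 0.994, 0.002], [-0.002, 0.001, -1.0]]
wrist_force: [-1.5, -0.1, 0.5]
width: 0.0177
```

Run:
```python
from h import *
st(); z=grab("wrist","w17")
X=cloud(z)
for v in range(230,330,8): print(v,X[v,280].round(4))
z=grab("scene","s17"); g=z["im"][:,:,::-1]
cv2.imwrite("pics/s17c.png",cv2.resize(g[140:260,230:390],None,fx=5,fy=5,interpolation=cv2.INTER_CUBIC))
z=grab("top","t17"); g=z["im"][:,:,::-1]
cv2.imwrite("pics/t17c.png",cv2.resize(g[165:245,180:310],None,fx=6,fy=6,interpolation=cv2.INTER_CUBIC))
```

```text
{'time_s': 21.5333, 'q': [-31.2316, 38.8991, 8.5265, 105.8914, -9.2317, 35.7136, 79.1842], 'eef_pos': [0.5425, 0.2023, 0.0459], 'eef_rot': [[-0.994, -0.109, 0.0023], [-0.109, 0.994, 0.0017], [-0.0025, 0.0014, -1.0]], 'wrist_force': [-1.465, -0.0977, 0.5266], 'width': 0.0177}
230 [0.5255 0.2004 0.028 ]
238 [0.5267 0.2005 0.0351]
246 [0.53   0.2008 0.0361]
254 [0.531  0.2009 0.0426]
262 [0.5318 0.201  0.049 ]
270 [0.5316 0.201  0.0572]
278 [0.5314 0.201  0.0643]
286 [0.532  0.201  0.0694]
294 [0.5323 0.201  0.0747]
302 [0.5349 0.2013 0.0754]
310 [0.5379 0.2016 0.0754]
318 [0.5411 0.202  0.0751]
326 [0.5438 0.2023 0.0757]
```

View pics/s17c.png

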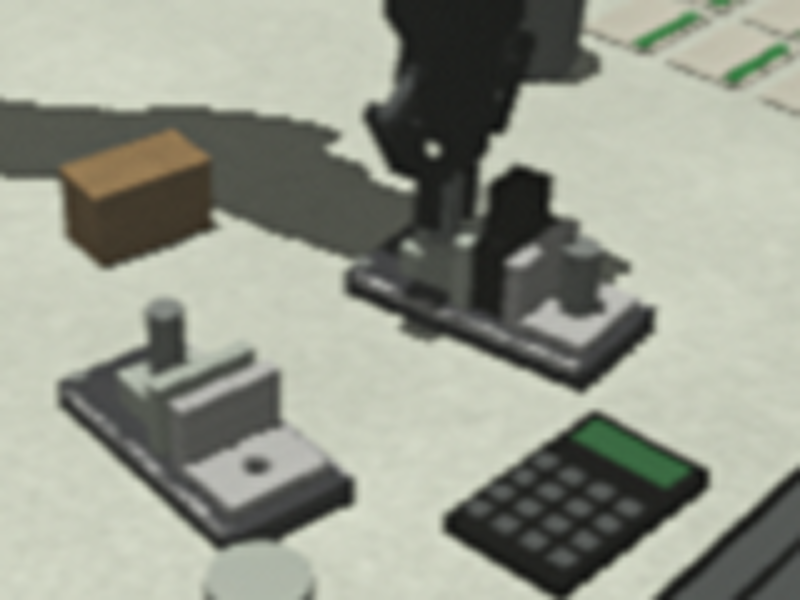

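View pics/t17c.png

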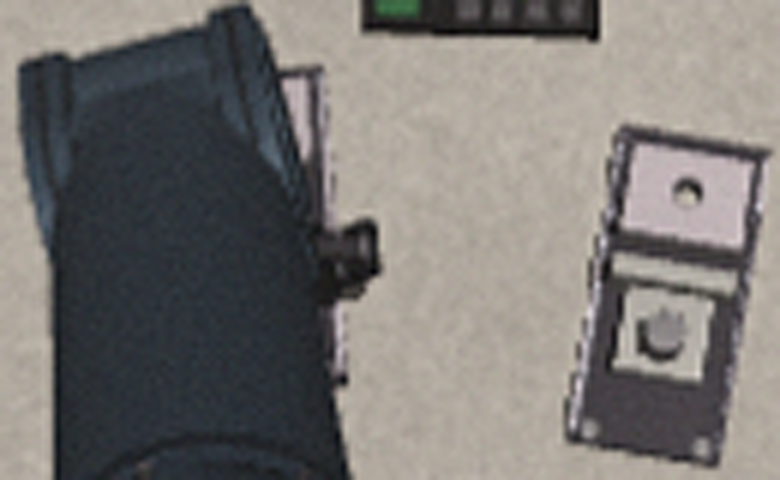

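View pics/w17.png

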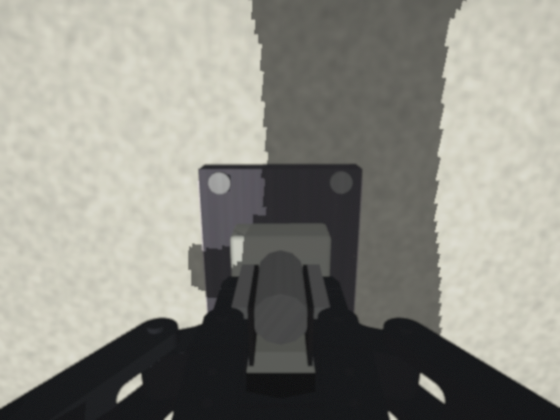

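>>> play_rows:
  series:
    - [[-1,0.015,0.002,0,0,0,0],[-1,0.03,0.004,0,0,0,0],[-1,0.03,0.004,0,0,0,0],[-1,0.03,0.004,0,0,0,0]]

```text
time_s: 22.02
eef_pos: [0.5432, 0.2024, 0.0459]
eef_rot: [[-0.994, -0.109, 0.002], [-0.109, 0.994, 0.002], [-0.002, 0.001, -1.0]]
wrist_force: [-2.4, -0.2, 1.9]
width: 0.0177
```

>>> play_rows:
  series:
    - [[-1,0.015,0.002,0,0,0,0],[-1,0.03,0.004,0,0,0,0],[-1,0.03,0.004,0,0,0,0],[-1,0.03,0.004,0,0,0,0]]

```text
time_s: 22.35
eef_pos: [0.5439, 0.2025, 0.0459]
eef_rot: [[-0.994, -0.109, 0.002], [-0.109, 0.994, 0.001], [-0.002, 0.001, -1.0]]
wrist_force: [-3.2, -1.1, 3.3]
width: 0.0182
```

>>> play_rows:
  series:
    - [[-1,0.02,0.002,0,0,0,0],[-1,0.04,0.004,0,0,0,0],[-1,0.04,0.004,0,0,0,0],[-1,0.04,0.004,0,0,0,0]]

```text
time_s: 22.68
eef_pos: [0.5445, 0.2025, 0.0459]
eef_rot: [[-0.994, -0.109, 0.0], [-0.109, 0.994, 0.001], [-0.0, 0.001, -1.0]]
wrist_force: [-6.1, -1.2, 5.7]
width: 0.0179
```

>>> play_rows:
  series:
    - [[-1,0.02,0.002,0,0,0,0],[-1,0.04,0.004,0,0,0,0],[-1,0.04,0.004,0,0,0,0],[-1,0.04,0.004,0,0,0,0]]

```text
time_s: 23.02
eef_pos: [0.5446, 0.2026, 0.0459]
eef_rot: [[-0.994, -0.109, -0.002], [-0.109, 0.994, 0.001], [0.002, 0.001, -1.0]]
wrist_force: [-8.0, -1.1, 7.0]
width: 0.0182
```

>>> play_rows:
  series:
    - [[-1,0.03,0.003,0.01,0,0,0],[-1,0.07,0.007,0.01,0,0,0],[-1,0.07,0.007,0.01,0,0,0],[-1,0.07,0.007,0.01,0,0,0],[-1,0.07,0.007,0.01,0,0,0]]

```text
time_s: 23.43
eef_pos: [0.5447, 0.2026, 0.0459]
eef_rot: [[-0.994, -0.109, -0.006], [-0.109, 0.994, 0.0], [0.006, 0.001, -1.0]]
wrist_force: [-10.0, -2.0, 7.3]
width: 0.0177
```

Run:
```python
from h import *
st(); 
z=grab("scene","s18"); st(); g=z["im"][:,:,::-1]
cv2.imwrite("pics/s18c.png",cv2.resize(g[160:230,280:380],None,fx=8,fy=8,interpolation=cv2.INTER_CUBIC))
for i in range(6): grab("wrist","w18")
s=st(); print(monitor.sense()["wrist_force"])
```

```text
{'time_s': 23.4333, 'q': [-31.0328, 39.2446, 8.4919, 105.1346, -9.2602, 36.5946, 79.3262], 'eef_pos': [0.5447, 0.2026, 0.0459], 'eef_rot': [[-0.994, -0.1093, -0.0059], [-0.1093, 0.994, 0.0001], [0.0058, 0.0007, -1.0]], 'wrist_force': [-10.0489, -1.96, 7.3187], 'width': 0.0177}
{'time_s': 23.4833, 'q': [-31.0348, 39.2446, 8.492, 105.1334, -9.2599, 36.5946, 79.3272], 'eef_pos': [0.5447, 0.2026, 0.0459], 'eef_rot': [[-0.994, -0.1094, -0.0059], [-0.1094, 0.994, 0.0001], [0.0058, 0.0007, -1.0]], 'wrist_force': [-8.88, -1.6257, 7.2001], 'width': 0.0179}
{'time_s': 23.7833, 'q': [-31.0361, 39.2461, 8.4915, 105.1348, -9.2601, 36.5937, 79.3278], 'eef_pos': [0.5447, 0.2026, 0.0459], 'eef_rot': [[-0.994, -0.1094, -0.0059], [-0.1094, 0.994, 0.0001], [0.0058, 0.0007, -1.0]], 'wrist_force': [-9.3952, -1.3924, 7.1006], 'width': 0.0178}
[-9.39516984 -1.3924262   7.10061573]
```

View pics/s18c.png

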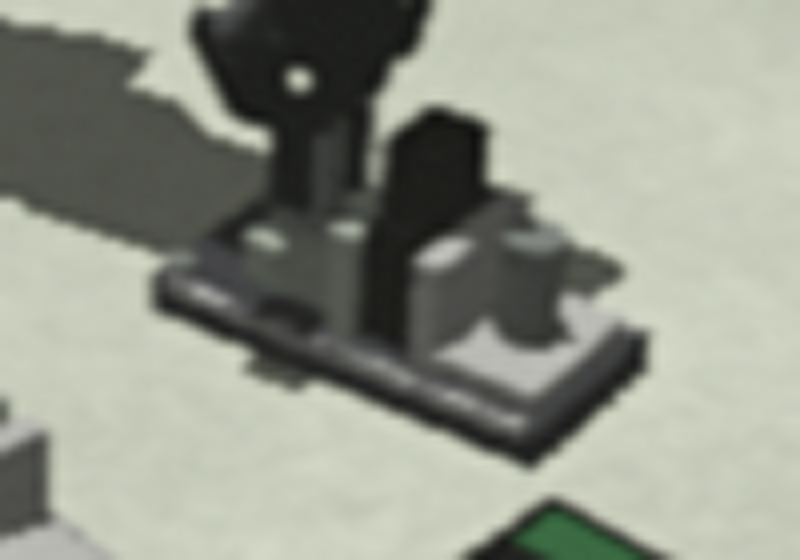

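View pics/w18.png

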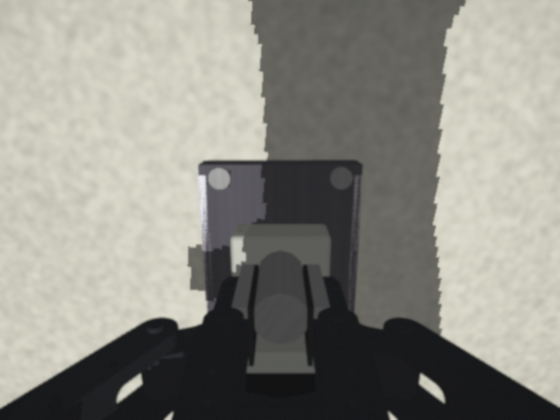

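>>> play_rows:
  series:
    - [[-1,0.08,0.009,0.01,0,0,0],[-1,0.09,0.01,0.02,0,0,0],[-1,0.09,0.01,0.02,0,0,0],[-1,0.09,0.01,0.02,0,0,0],[-1,0.09,0.01,0.02,0,0,0],[-1,0.09,0.01,0.02,0,0,0]]

```text
time_s: 24.28
eef_pos: [0.5447, 0.2026, 0.0459]
eef_rot: [[-0.994, -0.11, -0.011], [-0.11, 0.994, -0.001], [0.011, 0.0, -1.0]]
wrist_force: [-10.5, -1.3, 7.1]
width: 0.018
```

Run:
```python
from h import *
z=grab("scene","s19"); F=[]
for i in range(5): grab("wrist","w19"); F.append(monitor.sense()["wrist_force"])
print(np.array(F).round(1)); st()
g=z["im"][:,:,::-1]
cv2.imwrite("pics/s19c.png",cv2.resize(g[140:310,90:380],None,fx=2.7,fy=2.7,interpolation=cv2.INTER_CUBIC))
```

```text
[[-10.5  -1.2   7.1]
 [ -9.9  -1.1   6.7]
 [-10.6  -1.4   6.5]
 [-10.7  -3.1   6.3]
 [-10.2  -1.2   6.6]]
{'time_s': 24.5833, 'q': [-30.9669, 39.3677, 8.4666, 104.8621, -9.272, 37.0473, 79.3788], 'eef_pos': [0.5447, 0.2026, 0.0459], 'eef_rot': [[-0.9939, -0.1097, -0.0111], [-0.1097, 0.994, -0.001], [0.0112, 0.0002, -0.9999]], 'wrist_force': [-10.2188, -1.1546, 6.6055], 'width': 0.0182}
```

View pics/s19c.png

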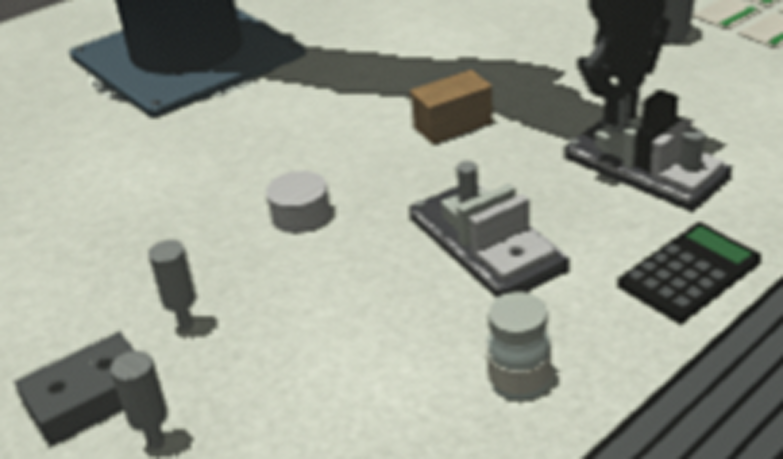

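```bash
python3 -c "
from workcell import close_job
print(close_job())"
```

```text
the job is handed in; nothing more can be done
None
```

The job is handed in at 24.6 s, with the gripper still holding the wide unit's guide pressed against the spacer; no verdict came back. I worked on the left-hand unit in the top view, whose gap measured about 31 mm.

**What I did**
- **Pin:** I took the 22 mm pin from the rack, not the two larger look-alikes beside it (about 28 mm). I pushed it through the stop flange until the underside of its knob bore on the flange at 23 N.
- **Spacer:** I stood it in the middle of the gap, turned to line up with the unit, and let go of it.
- **Guide:** I gripped its knob with 80 N and slid it about 11 mm, until spacer, stop and pin were firm.

**Last checks**
- **Push:** the wrist reads a steady 10 to 11 N along the unit. Guide friction may take about 1.5 N of that, so the spacer may feel slightly less than 10 N.
- **Pin:** the top of its knob measured 63 mm above the bench, against 64 mm expected when fully home.
- **Spacer:** before the guide was closed it stood upright, its top at about 90 mm as expected. In the last pictures it looks flush between guide plate and stop.
- **Bench:** in the last scene picture the narrow unit's guide and the bystanders in that crop looked where they were.

**Did not fit exactly**
- The stop moved back about 4 mm by my estimate, which is about the full pin play, before it became firm.
- The hole seemed 2 mm off when I first measured it. I had read the edge of the narrower lower hole as the rim; the pin went in without resistance.
- The gripper also presses down on the knob with about 7 N and leans 0.6°.

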